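# Kit machine keys by length into the tray and slide it back under its cover

### The arm

A 7-joint arm with a two-finger parallel gripper is mounted at the origin on the work surface. World frame = base frame: x ahead of the robot, y to its left, z up, the work surface at z = 0. Lengths are in m, angles in rad, forces in N, time in s.
With the tool pointing down it reaches from about 0.425 to 0.825 m from the base axis. Payload 3.6 kg.
Tool frame: the origin (TCP) lies midway between the tips of the shut fingers; the grasp point (between the pads) lies bot.pinch_z behind it (bot.pinch_z is the distance from the TCP to the grasp point, in m); z points along the fingers, y is the line along which they close (so a half turn about z gives the same grasp; the last joint's range is limited). The gripper opens to 93 mm and grips with 3 to 60 N. Pads are 15 mm wide; open, the fingers measure 128 mm over their backs; the gripper's body (75 mm by 188 mm) begins 65 mm behind the grasp point.
Start: joints at [-1.185, 0.615, -0.013, 1.423, 0.008, 1.103, -0.04], TCP at [0.261, 0.595, 0.219] pointing down, gripper open.
Joint ranges: [-3.12, 3.12], [-0.3, 2.06], [-1.34, 1.32], [0.26, 2.42], [-1.36, 4.5], [0.01, 1.98], [-2.84, 2.84]. Speed limits (rad/s): [2.79, 2.79, 3.14, 3.14, 3.14, 3.14, 3.14].

### API

Orientations are given as [roll, pitch, yaw] about the fixed x, y, z axes, in that order (R = Rz(yaw) Ry(pitch) Rx(roll)).
In Python, from bench import bot gives the robot as it stands.
- The arm moves only by the tool move_arm, never from a script. Its argument "moves" is one flat list of numbers, 7 for each row, row after row: the shift along the tool's x, y, z in cm, then the turn, a rotation vector about the tool's x, y, z in degrees, then the opening, from 0 (shut) to 1 (fully open). A call has 1 to 12 rows; each row shifts and turns the commanded pose from where the row before left it, along the tool's axes as they then stand; what a row does not reach is not made up. A row lasts 1/10 s, in which the tool goes at most 50 mm and 8.59 degrees, less where a joint would pass 70% of its speed; a pose out of reach is approached as far as the arm can. A call is refused whole if a number of a shift passes 5 or a number of a turn 8.59, either way. A call with a gripper value outside its range is refused whole. The fingers move at their own pace and stop on an object; "grip_force" is the grip in N (left out, the last holds). Time passes only in rows, so rows that do not move let the fingers close. It gives the time, the measured TCP pose, the force, the opening and the grip force at its end, in the units of the state.
- bot.observe(): the state, without advancing time (a new reading comes with each control period).
- bot.grab_frame(name): name is "side" or "top" or "wrist"; returns the picture (400x640x3 uint8, red, green, blue); there is no depth.
- bot.camera_info(name): a dict with "intrinsics" (3x3 intrinsics, pixels), "pose" (4x4, takes a point from camera to world coordinates); the wrist camera has in their place "mount" (4x4, takes a point from camera to tool coordinates, whose origin is the TCP and whose axes are the flange's). Camera axes: x right, y up, looking along -z (the intrinsics and any distortion apply to the point x, -y, -z); pixel columns grow to the right and rows downward; lengths in m; the calibration is good to about 2 mm. A picture is of the moment at which its call begins: read the wrist's pose just before it. camera_info takes no time and is no camera call.
- bot.finish_job(): hands the job in; it is judged then, once.
The state is a dict: "time_s": time; "joint_positions": joint angles; "joint_velocities": joint speeds; "effort": joint torques, N m; "tool_pos": TCP position; "eef_rot": TCP orientation; "force": force on the tool from outside, world axes, zero at the start; "wrist_torque": the same for the moment, N m; "opening": opening from 0.0 (shut) to 1.0 (fully open); "grip_force": force on a finger pad.
Only numpy, scipy, OpenCV 4.12 (cv2) and the standard library are available. Lean on these libraries where they do the work, as an engineer would, in place of code of your own. Each camera call takes 0.05 s, during which the arm holds its last target. There are 200 camera calls.

### The job

Draw the blue kit tray out from under the clear cover by its upright handle, right out to its stop. Lay every loose steel machine key flat in a slot of the row that matches its length, one key to a slot, then slide the tray by its handle fully home under the cover and let go. Leave the other things on the bench where they are.

Things in the scene. Friction and masses are not known exactly. Their poses are not given: they have to be found in the camera images.
- key70_a: loose steel machine key, a flat bar with rounded ends, 70 mm long, 22 mm wide, 14 mm thick (about 0.17 kg). Origin at its centre; x along its length, y across its width, z through its thickness. Either flat face may be up. May be absent
- key70_b: loose steel machine key, a flat bar with rounded ends, 70 mm long, 22 mm wide, 14 mm thick (about 0.17 kg). Origin at its centre; x along its length, y across its width, z through its thickness. Either flat face may be up. May be absent
- key90_a: loose steel machine key, a flat bar with rounded ends, 90 mm long, 22 mm wide, 14 mm thick (about 0.21 kg). Origin at its centre; x along its length, y across its width, z through its thickness. Either flat face may be up. May be absent
- key90_b: loose steel machine key, a flat bar with rounded ends, 90 mm long, 22 mm wide, 14 mm thick (about 0.21 kg). Origin at its centre; x along its length, y across its width, z through its thickness. Either flat face may be up. May be absent
- key110_a: loose steel machine key, a flat bar with rounded ends, 110 mm long, 22 mm wide, 14 mm thick (about 0.26 kg). Origin at its centre; x along its length, y across its width, z through its thickness. Either flat face may be up. May be absent
- key110_b: loose steel machine key, a flat bar with rounded ends, 110 mm long, 22 mm wide, 14 mm thick (about 0.26 kg). Origin at its centre; x along its length, y across its width, z through its thickness. Either flat face may be up. May be absent
- tray (a joint): travel of the blue tray along its track, m: 0 = drawn right out to its near stop, clear of the cover for loading; 0.26 = fully home under the cover, at the far stop. Slides with about 2 N of friction and stays where left
- tray_handle (a point): grip point of the tray's handle, an upright steel plate at the tray's outer (-y) end: 12 mm thick along y, 60 mm wide along x, top edge 10 mm above this point (itself 65 mm above the bench), clear for 45 mm below it. The tray slides along this y axis: +y goes home under the cover, -y draws out. Fully home, the plate's centre is 45 mm outside the cover's mouth
- slot70_a (a point): centre of the floor (15 mm above the bench) of a slot for a 70 mm key, in the row nearest the robot, at the handle end; moves with the tray. The key lies along the point's y axis. Slot 78 mm long (y) by 28 mm wide (x), walls 7 mm high, with 50 mm finger notches at mid-length in both side walls, down to the floor. Rows 52 mm apart, slots of a row 124 mm
- slot70_b (a point): centre of the floor (15 mm above the bench) of a slot for a 70 mm key, in the row nearest the robot, at the cover end; moves with the tray. The key lies along the point's y axis. Slot 78 mm long (y) by 28 mm wide (x), walls 7 mm high, with 50 mm finger notches at mid-length in both side walls, down to the floor. Rows 52 mm apart, slots of a row 124 mm
- slot90_a (a point): centre of the floor (15 mm above the bench) of a slot for a 90 mm key, in the middle row, at the handle end; moves with the tray. The key lies along the point's y axis. Slot 98 mm long (y) by 28 mm wide (x), walls 7 mm high, with 50 mm finger notches at mid-length in both side walls, down to the floor. Rows 52 mm apart, slots of a row 124 mm
- slot90_b (a point): centre of the floor (15 mm above the bench) of a slot for a 90 mm key, in the middle row, at the cover end; moves with the tray. The key lies along the point's y axis. Slot 98 mm long (y) by 28 mm wide (x), walls 7 mm high, with 50 mm finger notches at mid-length in both side walls, down to the floor. Rows 52 mm apart, slots of a row 124 mm
- slot110_a (a point): centre of the floor (15 mm above the bench) of a slot for a 110 mm key, in the row farthest from the robot, at the handle end; moves with the tray. The key lies along the point's y axis. Slot 118 mm long (y) by 28 mm wide (x), walls 7 mm high, with 50 mm finger notches at mid-length in both side walls, down to the floor. Rows 52 mm apart, slots of a row 124 mm
- slot110_b (a point): centre of the floor (15 mm above the bench) of a slot for a 110 mm key, in the row farthest from the robot, at the cover end; moves with the tray. The key lies along the point's y axis. Slot 118 mm long (y) by 28 mm wide (x), walls 7 mm high, with 50 mm finger notches at mid-length in both side walls, down to the floor. Rows 52 mm apart, slots of a row 124 mm
- station: the fixed track under the tray, 190 x 570 mm, up to 12 mm high (20 mm at the far stop). Origin on the bench under the middle of the drawn-out tray; y is the tray's travel towards the cover
- cover: fixed clear acrylic cover over the far part of the track: in the station's frame from y = 150 to 400 mm and x = -102 to 102 mm, open at both ends, underside 55 mm and top 60 mm above the bench. Origin at the station's origin. The tray with its keys passes beneath
- mat: fixed rubber mat, 290 x 280 mm, 3 mm thick, on which the keys lie at the start. Origin under its centre, on the bench
- tape: bystander, to be left alone: roll of yellow tape standing on its side face like a ring, 92 mm across, 45 mm high. Origin at its underside
- carton: bystander, to be left alone: small cardboard carton with a brass-coloured band, 100 x 65 x 45 mm. Origin at its underside
- oil: bystander, to be left alone: white bottle, 52 mm across, 130 mm tall. Origin at its underside
- tin: bystander, to be left alone: open aluminium tin, 72 mm across, 60 mm tall. Origin at its underside
- caliper: bystander, to be left alone: caliper lying flat, 150 mm long, 12 mm high. Origin at its underside
- stapler: bystander, to be left alone: red and black stapler, 130 x 35 x 42 mm. Origin at its underside
There are look-alikes about, which are no part of the job. What is shaped like the key110_b but black or yellow is not meant.

How it is judged:
On the way, in this order (a step that is already met when the one before it is completed fails the run):
1. the tray is drawn right out to its stop (within 12 mm) (value of joint tray below 0.012 m), for 0.2 s.
2. every key lies flat in a slot of the row for its length, with the tray still drawn out (((horizontal distance between key70_a and slot70_a below 0.008 m and z of key70_a in the frame of slot70_a below 0.0095 m) or (horizontal distance between key70_a and slot70_b below 0.008 m and z of key70_a in the frame of slot70_b below 0.0095 m)) and linear speed of each of key70_a, key70_b, key90_a, key90_b, key110_a, key110_b below 0.02 m/s and ((horizontal distance between key70_b and slot70_a below 0.008 m and z of key70_b in the frame of slot70_a below 0.0095 m) or (horizontal distance between key70_b and slot70_b below 0.008 m and z of key70_b in the frame of slot70_b below 0.0095 m)) and ((horizontal distance between key90_a and slot90_a below 0.008 m and z of key90_a in the frame of slot90_a below 0.0095 m) or (horizontal distance between key90_a and slot90_b below 0.008 m and z of key90_a in the frame of slot90_b below 0.0095 m)) and ((horizontal distance between key90_b and slot90_a below 0.008 m and z of key90_b in the frame of slot90_a below 0.0095 m) or (horizontal distance between key90_b and slot90_b below 0.008 m and z of key90_b in the frame of slot90_b below 0.0095 m)) and ((horizontal distance between key110_a and slot110_a below 0.008 m and z of key110_a in the frame of slot110_a below 0.0095 m) or (horizontal distance between key110_a and slot110_b below 0.008 m and z of key110_a in the frame of slot110_b below 0.0095 m)) and ((horizontal distance between key110_b and slot110_a below 0.008 m and z of key110_b in the frame of slot110_a below 0.0095 m) or (horizontal distance between key110_b and slot110_b below 0.008 m and z of key110_b in the frame of slot110_b below 0.0095 m)) and value of joint tray below 0.05 m), for 0.2 s.
At the end, for the whole second after the job is handed in: The tray is fully home under the cover (within 10 mm of its far stop) and every key present lies flat on the floor of a slot of the row for its own length (centre within 8 mm of the slot's centre, no more than 2.5 mm proud), at rest (value of joint tray above 0.25 m and ((horizontal distance between key70_a and slot70_a below 0.008 m and z of key70_a in the frame of slot70_a below 0.0095 m) or (horizontal distance between key70_a and slot70_b below 0.008 m and z of key70_a in the frame of slot70_b below 0.0095 m)) and linear speed of each of key70_a, key70_b, key90_a, key90_b, key110_a, key110_b below 0.02 m/s and ((horizontal distance between key70_b and slot70_a below 0.008 m and z of key70_b in the frame of slot70_a below 0.0095 m) or (horizontal distance between key70_b and slot70_b below 0.008 m and z of key70_b in the frame of slot70_b below 0.0095 m)) and ((horizontal distance between key90_a and slot90_a below 0.008 m and z of key90_a in the frame of slot90_a below 0.0095 m) or (horizontal distance between key90_a and slot90_b below 0.008 m and z of key90_a in the frame of slot90_b below 0.0095 m)) and ((horizontal distance between key90_b and slot90_a below 0.008 m and z of key90_b in the frame of slot90_a below 0.0095 m) or (horizontal distance between key90_b and slot90_b below 0.008 m and z of key90_b in the frame of slot90_b below 0.0095 m)) and ((horizontal distance between key110_a and slot110_a below 0.008 m and z of key110_a in the frame of slot110_a below 0.0095 m) or (horizontal distance between key110_a and slot110_b below 0.008 m and z of key110_a in the frame of slot110_b below 0.0095 m)) and ((horizontal distance between key110_b and slot110_a below 0.008 m and z of key110_b in the frame of slot110_a below 0.0095 m) or (horizontal distance between key110_b and slot110_b below 0.008 m and z of key110_b in the frame of slot110_b below 0.0095 m))); the robot touches nothing.
It fails at once if a bystander is shoved more than 50 mm or knocked over (distance of any of tape, carton, oil, tin, caliper, stapler from where it was at the start of the episode above 0.05 m or angle between any of tape, carton, oil, tin, caliper, stapler's own z axis and vertical above 0.7 rad).
Of key70_a, key70_b, key90_a, key90_b, key110_a, key110_b only 4 to 6 are there at a start; the rules pass over those that are not, and their reading is None.
At some moment in a run one of key70_a, key70_b, key90_a, key90_b, key110_a, key110_b may be knocked a few centimetres aside while the robot is not near it.
Once in a run the grip may slacken for a moment while it holds something.
It also fails if it takes over 208 s, if anything falls off the work surface, if the arm or the gripper's body presses on something with over 40 N, if the wrist force passes 120 N, or if a joint passes its speed limit or range.

## Working session

There is one attempt and no reset: what is moved stays moved. The work goes in short steps, Python scripts to look and compute and a tool call to move; the robot and the scene stay as the last step left them, time stands still between calls to the robot, and variables do not carry over. Pictures are saved under pics/ and viewed, at most 14 in all, crops included, and the job is handed in when it is done.

Besides the shell and the picture viewer there is one more tool, called after "Emit:" in YAML: its name, and indented under it one key for each argument. move_arm: Moves the arm, as the interface text tells. Its arguments: {"type":"object","properties":{"moves":{"type":"array","items":{"type":"number"}},"grip_force":{"type":"number"}},"required":["moves"]}

```bash
ls; mkdir -p pics
python3 - <<'E'
from bench import bot
import cv2
for n in ("top","side"):
    f=bot.grab_frame(n); cv2.imwrite(f"pics/{n}0.png",f[:,:,::-1]); c=bot.camera_info(n); print(n,c)
print(bot.camera_info("wrist")); print(bot.observe(), bot.pinch_z)
E
```

```text
pics
top {'intrinsics': array([[387.06388597,   0.        , 314.04004737],
       [  0.        , 387.06388597, 198.20027073],
       [  0.        ,   0.        ,   1.        ]]), 'pose': array([[ 0.0235939 ,  0.99570261, -0.08955246,  0.42165297],
       [-0.99919172,  0.02057042, -0.03453632, -0.13945014],
       [-0.03254577,  0.09029493,  0.99538314,  1.02088276],
       [ 0.        ,  0.        ,  0.        ,  1.        ]])}
side {'intrinsics': array([[473.7592175 ,   0.        , 321.21479701],
       [  0.        , 473.7592175 , 198.19934232],
       [  0.        ,   0.        ,   1.        ]]), 'pose': array([[ 0.93832323,  0.2767179 , -0.20730826,  0.2459772 ],
       [-0.34563507,  0.73461599, -0.58384565, -0.9359194 ],
       [-0.00926857,  0.61948894,  0.78495066,  1.13018115],
       [ 0.        ,  0.        ,  0.        ,  1.        ]])}
{'intrinsics': array([[321.05585679,   0.        , 309.98369479],
       [  0.        , 321.05585679, 199.97053389],
       [  0.        ,   0.        ,   1.        ]]), 'mount': array([[-5.96115292e-04,  9.69482273e-01,  2.45160696e-01,

[... 330 characters left out ...]
450619,  0.61581894, -0.01261129,  1.4247308 ,  0.00810319,
        1.10337105, -0.04039155]), 'joint_velocities': array([-7.29148891e-04, -3.33300335e-03, -4.70914682e-06, -2.67512700e-03,
        3.18311894e-04,  1.76200578e-03,  5.15457976e-04]), 'effort': array([ 1.25161176e-03, -4.60037577e+01,  2.09795474e-01, -1.66244549e+01,
       -6.12998055e-02,  1.68912130e-02,  1.12398259e-04]), 'tool_pos': array([0.26046929, 0.5947635 , 0.21760192]), 'eef_rot': array([-3.13931496e+00,  3.31331146e-05,  2.72887359e+00]), 'force': array([ 0.24363559, -0.62609299,  0.11067658]), 'wrist_torque': array([-0.00945995,  0.05260502,  0.03432551]), 'grip_force': 0.0, 'opening': 0.9978647233862041} 0.0188
```

View pics/top0.png

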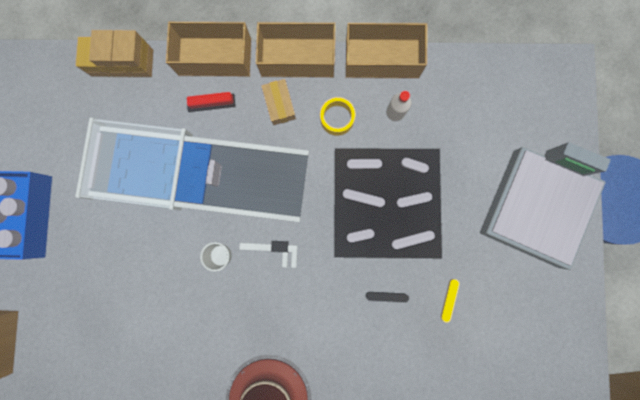

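View pics/side0.png

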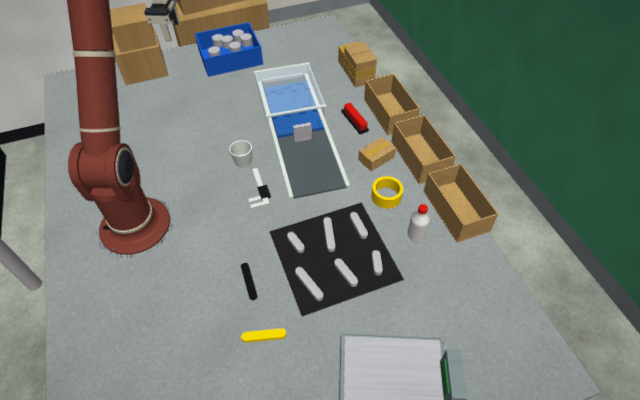

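The top view shows the tray under its cover (80–310, 120–220), with the handle plate at (214,172). Six grey keys lie on the black mat, at (364,163), (415,165), (363,198), (414,200), (360,236) and (413,240). The look-alikes are the black bar at (387,297) and the yellow one at (451,300), both off the mat and the wrong colour, so I'll leave them alone.

```bash
cat > h.py <<'E'
import numpy as np, cv2
from scipy.spatial.transform import Rotation as R
from bench import bot
def cam(n, st=None):
    c=bot.camera_info(n)
    if n!="wrist": return c["intrinsics"],c["pose"]
    st=st or bot.observe(); T=np.eye(4); T[:3,:3]=R.from_euler("xyz",st["eef_rot"]).as_matrix(); T[:3,3]=st["tool_pos"]
    return c["intrinsics"],T@c["mount"]
def plane(C,uv,z):
    K,T=C; uv=np.atleast_2d(np.array(uv,float))
    d=np.c_[(uv-K[[0,1],[2,2]])/K[0,0],np.ones(len(uv))]*[1,-1,-1]
    d=d@T[:3,:3].T; o=T[:3,3]
    return o+d*((z-o[2])/d[:,2])[:,None]
def proj(C,P):
    K,T=C; p=(np.atleast_2d(P)-T[:3,3])@T[:3,:3]
    return np.c_[K[0,2]+K[0,0]*p[:,0]/-p[:,2],K[1,2]+K[0,0]*p[:,1]/p[:,2]]
def tri(C1,u1,C2,u2):
    o1=C1[1][:3,3];o2=C2[1][:3,3];d1=plane(C1,u1,0)[0]-o1;d2=plane(C2,u2,0)[0]-o2
    s=np.linalg.lstsq(np.c_[d1,-d2],o2-o1,rcond=None)[0]
    a=o1+s[0]*d1;b=o2+s[1]*d2
    return (a+b)/2,np.linalg.norm(a-b)
def bars(img,C,z,thr=110,hull=None,amin=80):
    """grey bright blobs inside hull -> (px centre, world rect centre, L, W, yaw of long axis)"""
    g=img.min(2); sat=img.max(2).astype(int)-g
    m=((g>thr)&(sat<35)).astype(np.uint8)*255
    if hull is not None:
        k=np.zeros_like(m); cv2.fillConvexPoly(k,np.array(hull,np.int32),255); m&=k
    out=[]
    for c in cv2.findContours(m,cv2.RETR_EXTERNAL,cv2.CHAIN_APPROX_NONE)[0]:
        if cv2.contourArea(c)<amin: continue
        P=plane(C,c[:,0],z)[:,:2]
        (x,y),(w,h),a=cv2.minAreaRect((P*1000).astype(np.float32))
        if w<h: w,h,a=h,w,a+90
        mu=c[:,0].mean(0); out.append((mu,np.array([x,y])/1000,w,h,(a+90)%180-90))
    return out
E
python3 - <<'E'
from h import *
I={n:cv2.imread(f"pics/{n}0.png")[:,:,::-1] for n in("top","side")}
C={n:cam(n) for n in I}
H={"top":[(338,152),(438,152),(438,254),(338,254)],"side":[(274,238),(360,208),(398,278),(303,305)]}
B={}
for n in I:
    B[n]=bars(I[n],C[n],.017,hull=H[n])
    print(n)
    for b in B[n]: print(b[0].round(1),b[1].round(4),b[2:])
for a in B["top"]:
    q=proj(C["side"],[*a[1],.017])[0]; b=min(B["side"],key=lambda b:np.hypot(*(b[0]-q)))
    p,e=tri(C["top"],a[0],C["side"],b[0]); print(a[0].round(),"tri",p.round(4),round(e,4))
# track + mat corners from top, roughly
print("mat",plane(C["top"],[(334.5,149),(440,149),(441,258),(335,258)],.003).round(3))
print("track near end",plane(C["top"],[(308,152),(299,220)],.012).round(3), "cover top", plane(C["top"],[(92,119),(187,129),(173,207),(78,197)],.06).round(3))
for n,bx in(("top",(60,100,330,230)),("side",(240,55,370,205))):
    x0,y0,x1,y1=bx; cv2.imwrite(f"pics/{n}tray.png",cv2.resize(I[n][y0:y1,x0:x1,::-1],None,fx=2.9 if n=="top" else 4,fy=2.9 if n=="top" else 4,interpolation=cv2.INTER_CUBIC))
E
```

```text
top
[413.  239.5] [ 0.4113 -0.3604] (112.36271667480469, 25.51275634765625, -73.41824531555176)
[360.  235.3] [ 0.4188 -0.2257] (71.63233184814453, 24.8148136138916, -76.59414672851562)
[414.2 199.3] [ 0.5144 -0.3632] (91.28765869140625, 25.114477157592773, -75.47433662414551)
[363.3 197.5] [ 0.5164 -0.2328] (110.89005279541016, 25.780332565307617, 76.25287628173828)
[364.  163.5] [ 0.6058 -0.2332] (88.6808853149414, 23.86111831665039, -89.00865685939789)
[415.  164.9] [ 0.6049 -0.3648] (71.64868927001953, 25.932594299316406, 72.17919158935547)
side
[309.1 283. ] [ 0.4122 -0.3611] (114.01167297363281, 23.986331939697266, -73.77427291870117)
[346.  271.6] [ 0.5157 -0.3643] (94.16706085205078, 23.99498748779297, -76.0750379562378)
[376.9 261.8] [ 0.6052 -0.3664] (75.0466079711914, 23.385475158691406, 72.3800048828125)
[295.6 241.6] [ 0.4203 -0.2277] (73.84490203857422, 24.14656639099121, -76.0644006729126)
[329.1 234.2] [ 0.5159 -0.2375] (111.73046112060547, 23.447763442993164, 76.28106689453125)
[358.6 224.3] [ 0.6079 -0.2351] (96.72937774658203, 24.25699234008789, -88.31016683578491)
[413. 239.] tri [ 0.412  -0.3613  0.0143] 0.0016
[360. 235.] tri [ 0.4194 -0.2257  0.0143] 0.0015
[414. 199.] tri [ 0.5154 -0.3641  0.0153] 0.0013
[363. 198.] tri [ 0.5173 -0.2331  0.0106] 0.0008
[364. 163.] tri [ 0.6073 -0.2336  0.0145] 0.0019
[415. 165.] tri [ 0.6052 -0.3658  0.0158] 0.0008
mat [[ 0.646 -0.156  0.003]
 [ 0.651 -0.434  0.003]
 [ 0.365 -0.435  0.003]
 [ 0.358 -0.162  0.003]]
track near end [[ 0.635 -0.086  0.012]
 [ 0.455 -0.067  0.012]] cover top [[0.702 0.474 0.06 ]
 [0.679 0.224 0.06 ]
 [0.479 0.249 0.06 ]
 [0.499 0.495 0.06 ]]
```

View pics/toptray.png

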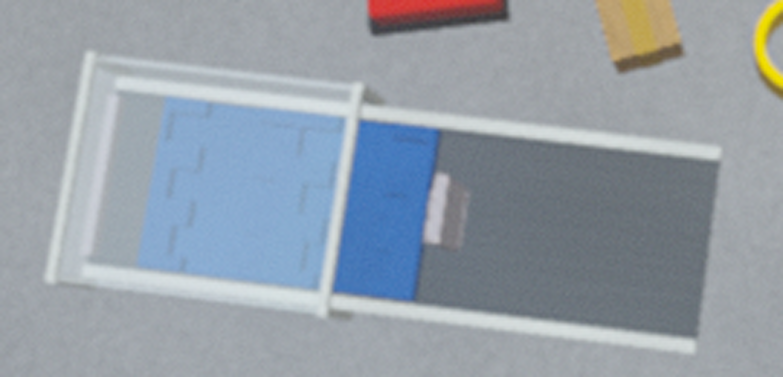

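View pics/sidetray.png

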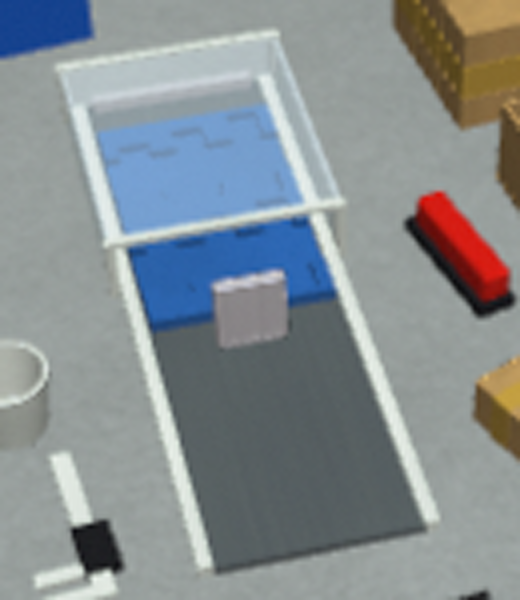

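The crops show the tray short of home. The handle's top edge is centred near (210.7,172.1) in the top view and (302.3,125) in the side view. The clear cover's mouth is behind it.

```bash
cat >> h.py <<'E'
def plan(x,y,z,yaw,frm=None):
    """rows: turn about tool z (deg, total), then shift in tool axes after the turn (cm)"""
    s=bot.observe(); p=s["tool_pos"] if frm is None else np.array(frm[:3]); y0=np.degrees(s["eef_rot"][2]) if frm is None else frm[3]
    dy=(yaw-y0+180)%360-180; a=np.radians(yaw); d=(np.array([x,y,z])-p)*100
    X=np.array([np.cos(a),np.sin(a),0]);Y=np.array([np.sin(a),-np.cos(a),0])
    v=np.array([d@X,d@Y,-d[2]]); print("at",p.round(4),round(y0,1),"turn z",round(-dy,2),"shift cm",v.round(2),"rows",int(np.ceil(np.linalg.norm(v)/5)))
E
python3 - <<'E'
from h import *
t,s=cam("top"),cam("side")
f=lambda a,b:print(*[np.round(q,4) for q in tri(t,a,s,b)])
f((210.7,172.1),(302.3,125))          # handle top
c=lambda u,v:(60+u/2.9,100+v/2.9); e=lambda u,v:(240+u/4,55+v/4)
H=tri(t,(210.7,172.1),s,(302.3,125))[0]
f(c(720,146),e(437,521)); f(c(694,352),e(203,570))   # near track outer corners
f(c(363,84),e(343,203)); f(c(323,314),e(106,245))    # cover mouth top corners
f(c(92,53),e(279,33)); f(c(49,281),e(58,66))   # cover far corners
yaw=174.6; plan(H[0],H[1],.20,yaw)
for b in ((401,100),):print(plane(t,b,.12))
E
```

```text
[0.5687 0.1514 0.0772] 0.0046
[ 0.6397 -0.0861  0.0108] 0.0002
[ 0.4537 -0.068   0.011 ] 0.0057
[0.6795 0.2273 0.0629] 0.0016
[0.4768 0.2526 0.0594] 0.0031
[0.7071 0.4754 0.0591] 0.0054
[0.5009 0.494  0.0648] 0.0048
at [0.2605 0.5948 0.2176] 156.4 turn z -18.25 shift cm [-34.85 -41.24   1.76] rows 11
[[ 0.74113923 -0.30930248  0.12      ]]
```

Emit:
move_arm:
  moves: [0,0,0,0,0,-5.9,0.4,0,0,0,0,0,-5.9,0.4,0,0,0,0,0,-5.9,0.4,-3.1,-3.8,0,0,0,0,0.4,-3.1,-3.8,0,0,0,0,0.4,-3.1,-3.8,0,0,0,0,0.4,-3.1,-3.8,0,0,0,0,0.4,-3.1,-3.8,0,0,0,0,0.4,-3.1,-3.8,0,0,0,0,0.4,-3.1,-3.8,0,0,0,0,0.4,-3.1,-3.8,0,0,0,0,0.4,-3.1,-3.8,0,0,0,0,0.4]

```text
time_s: 1.3
tool_pos: [0.5034, 0.2244, 0.2184]
eef_rot: [-3.141, -0.001, 3.038]
force: [-0.0, -0.1, 0.5]
opening: 0.4
grip_force: 0.0
```

Run:
```python
from h import *
print(bot.observe()["joint_positions"].round(2)); plan(.5687,.1514,.16,174.1)
```

```text
[-0.42  0.46 -0.07  1.71  0.04  0.97  0.97]
at [0.5034 0.2244 0.2184] 174.1 turn z -0.04 shift cm [-7.25 -6.59  5.84] rows 3
```

Emit:
move_arm:
  moves: [-2.4,-2.2,1.9,0,0,0,0.4,-2.4,-2.2,1.9,0,0,0,0.4,-2.4,-2.2,1.9,0,0,0,0.4,0,0,0,0,0,0,0.4,0,0,0,0,0,0,0.4]

```text
time_s: 1.8
tool_pos: [0.5671, 0.1526, 0.1607]
eef_rot: [-3.141, -0.002, 3.036]
force: [0.3, 1.5, -0.6]
opening: 0.396
grip_force: 0.0
```

Run:
```python
from h import *
s=bot.observe(); f=bot.grab_frame("wrist"); cv2.imwrite("pics/w1.png",f[:,:,::-1]); np.save("w1.npy",cam("wrist",s)[1]); print(s["tool_pos"],s["force"])
```

```text
[0.56713259 0.15258743 0.16072337] [ 0.31001579  1.5158892  -0.61980536]
```

View pics/w1.png

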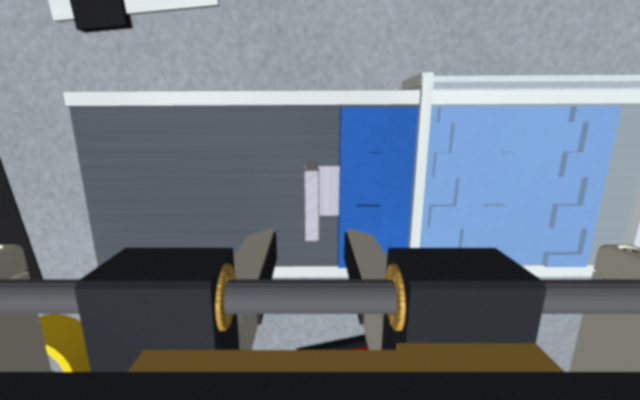

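The wrist view shows the handle's top edge as a bright strip at about (305–319, 168–241), with its centre near (312,204). The fingers straddle its line.

Run:
```python
from h import *
K=bot.camera_info("wrist")["intrinsics"]; C=(K,np.load("w1.npy"))
print(plane(C,[(312,168),(312,241),(312,204)],.075).round(4))
for a,b in (((210.7,172.1),cam("top")),((302.3,125),cam("side"))): print(tri(C,(312,204),b,a))
p=plane(C,[(65,93),(420,93)],.012); d=p[1]-p[0]; print(p, np.degrees(np.arctan2(d[0],d[1])))
q=plane(C,(312,204),.075)[0]; plan(q[0],q[1],.048,174.1)
```

```text
[[0.5377 0.1563 0.075 ]
 [0.5986 0.1499 0.075 ]
 [0.5669 0.1532 0.075 ]]
(array([0.56716417, 0.15312354, 0.07328594]), np.float64(0.00037297509113684167))
(array([0.56931076, 0.1531045 , 0.07479204]), np.float64(0.004566989687420196))
[[ 0.45273225 -0.06587627  0.012     ]
 [ 0.48779121  0.26300156  0.012     ]] 6.084852763300184
at [0.567  0.1542 0.1615] 174.1 turn z -0.01 shift cm [-0.   -0.1  11.35] rows 3
```

Emit:
move_arm:
  moves: [0,0,3.8,0,0,0,0.4,0,0,3.8,0,0,0,0.4,0,0,3.7,0,0,0,0.4,0,0,0,0,0,0,0.4,0,0,0,0,0,0,0.05,0,0,0,0,0,0,0.05,0,0,0,0,0,0,0.05,0,0,0,0,0,0,0.05,0,0,0,0,0,0,0.05,0,0,0,0,0,0,0.05]
  grip_force: 40

```text
time_s: 2.85
tool_pos: [0.5687, 0.1537, 0.0506]
eef_rot: [3.14, 0.003, 3.038]
force: [-1.3, -0.0, 6.6]
opening: 0.126
grip_force: 40.0
```

Emit:
move_arm:
  moves: [0,-1,0,0,0,0,0.05,0,-2,0,0,0,0,0.05,0,-2,0,0,0,0,0.05,0,-2,0,0,0,0,0.05,0,-2,0,0,0,0,0.05,0,-2,0,0,0,0,0.05,0,-2,0,0,0,0,0.05,0,-2,0,0,0,0,0.05,0,-2,0,0,0,0,0.05,0,-2,0,0,0,0,0.05,0,-1,0,0,0,0,0.05,0,0,0,0,0,0,0.05]

```text
time_s: 4.05
tool_pos: [0.5482, -0.049, 0.0506]
eef_rot: [-3.14, 0.004, 3.035]
force: [-0.5, -1.3, 8.1]
opening: 0.126
grip_force: 40.0
```

Emit:
move_arm:
  moves: [0,-0.5,0,0,0,0,0.05,0,-0.5,0,0,0,0,0.05,0,-0.5,0,0,0,0,0.05,0,-0.3,0,0,0,0,0.05,0,0,0,0,0,0,0.05,0,0,0,0,0,0,0.05]

```text
time_s: 4.65
tool_pos: [0.5469, -0.0617, 0.0505]
eef_rot: [3.139, 0.004, 3.039]
force: [-0.2, 3.4, 7.6]
opening: 0.127
grip_force: 40.0
```

Emit:
move_arm:
  moves: [0,-0.4,0,0,0,0,0.05,0,-0.4,0,0,0,0,0.05,0,0,0,0,0,0,0.05,0,0,0,0,0,0,0.05]

```text
time_s: 5.05
tool_pos: [0.5469, -0.0618, 0.0505]
eef_rot: [3.13, 0.005, 3.045]
force: [0.8, 15.3, 7.3]
opening: 0.124
grip_force: 40.1
```

Emit:
move_arm:
  moves: [0,0.6,0,0,0,0,0.05,0,0.4,0,0,0,0,0.05,0,0,0,0,0,0,0.35,0,0,0,0,0,0,0.35,0,0,0,0,0,0,0.35,0,0,0,0,0,0,0.35,0,0,-3,0,0,0,0.35,0,0,-4,0,0,0,0.35,0,0,-4,0,0,8.5,0.6,0,0,-4,0,0,8.5,0.6,0,0,-3,0,0,8.5,0.6,0,0,0,0,0,8.5,0.6]

```text
time_s: 6.25
tool_pos: [0.5478, -0.0621, 0.2333]
eef_rot: [3.136, 0.008, 2.438]
force: [0.1, -0.1, 0.1]
opening: 0.59
grip_force: 0.0
```

Run:
```python
from h import *
plan(.563,.06,.23,84)
```

```text
at [ 0.5478 -0.0621  0.2333] 139.7 turn z 55.68 shift cm [12.3   0.23  0.33] rows 3
```

Emit:
move_arm:
  moves: [0,0,-0.5,0,0,8,0.6,0,0,-0.5,0,0,8,0.6,0,0,-0.5,0,0,8,0.6,0,0,-0.5,0,0,8,0.6,0,0,-0.5,0,0,8,0.6,0,0,0,0,0,8,0.6,0,0,0,0,0,7.7,0.6,1.5,0,0,0,0,0,0.6,1.5,0,0,0,0,0,0.6,0,0,0,0,0,0,0.6,0,0,0,0,0,0,0.6]

```text
time_s: 7.35
tool_pos: [0.5481, -0.0307, 0.2535]
eef_rot: [-3.141, -0.0, 1.476]
force: [0.6, -0.1, 0.4]
opening: 0.596
grip_force: 0.0
```

Run:
```python
from h import *
s=bot.observe(); f=bot.grab_frame("wrist"); cv2.imwrite("pics/w2.png",f[:,:,::-1]); np.save("w2.npy",cam("wrist",s)[1]); print(s["tool_pos"],s["eef_rot"])
f=bot.grab_frame("top"); cv2.imwrite("pics/top1.png",f[:,:,::-1]);f=bot.grab_frame("side"); cv2.imwrite("pics/side1.png",f[:,:,::-1])
```

```text
[ 0.54810564 -0.03072212  0.25349743] [-3.14117905e+00 -3.89211207e-05  1.47557988e+00]
```

View pics/w2.png

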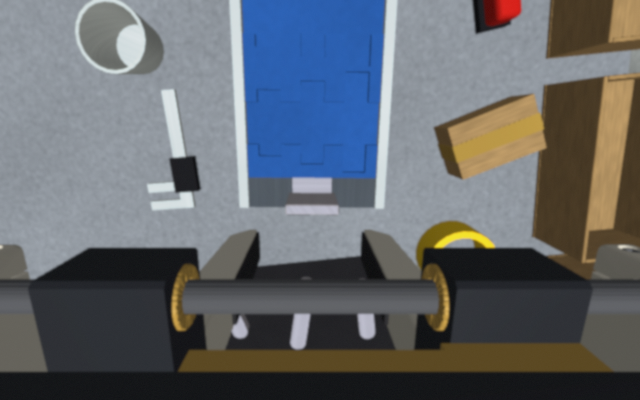

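The tray is drawn out, with its blue surface at (243–390, 0–178). The slot-wall outlines are faint, so I'll enlarge that area with more contrast.

Run:
```python
from h import *
f=cv2.imread("pics/w2.png")[0:200,232:402]
g=f[:,:,0].astype(np.float32)
b=cv2.createCLAHE(4,(4,4)).apply(cv2.resize(f[:,:,0],None,fx=3,fy=3,interpolation=cv2.INTER_CUBIC))
cv2.imwrite("pics/w2c.png",b)
```

```text
(no output)
```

View pics/w2c.png

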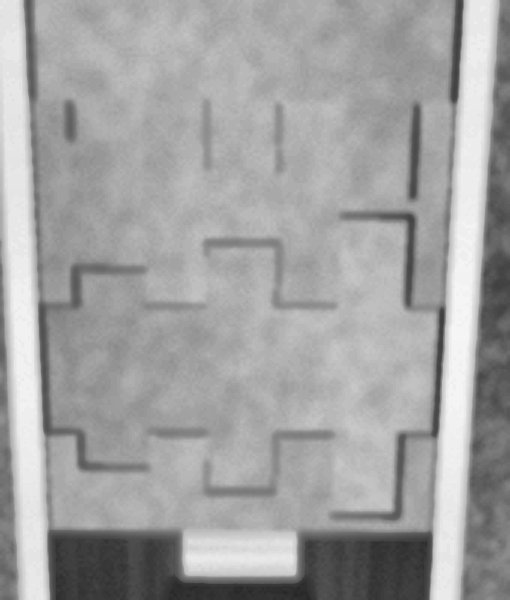

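The crop shows the handle-end slots at u 76–147, 206–278 and 335–408. Their ends are at v 269/467, 242/491 and 215/515, and the notch band is v 305–432.

Run:
```python
from h import *
K=bot.camera_info("wrist")["intrinsics"]; C=(K,np.load("w2.npy"))
w=lambda u,v,z:plane(C,(232+u/3,v/3),z)[0]
for z in (.015,.022):
  for n,(u0,u1,v0,v1) in dict(s70=(76,147,269,467),s90=(206,278,242,491),s110=(339,412,215,515)).items():
    um=(u0+u1)/2; a,b=w(um,v0,z),w(um,v1,z); c,d=w(u0,368,z),w(u1,368,z)
    print(z,n,((a+b)/2).round(4),"L",(a-b)[:2].round(4),"W",(d-c)[:2].round(4))
  a,b=w(240,305,z),w(240,432,z); print("notch",((a+b)/2).round(4),np.linalg.norm(a-b))
  a,b=w(70,100,z),w(46,432,z);print("notch b top?",w(70,100,z),w(242,140,z))
h=w(240,578,.075);print(w(183,578,.075),w(300,578,.075))
l=[w(24,200,.012),w(46,560,.012)];r=[w(467,200,.012),w(434,560,.012)];print(np.round([*l,*r],4))
# heights from two views: far corners of slots seen also in the top picture
t=cam("top");T=cv2.imread("pics/top1.png"); 
pt=proj(t,[.56,.09,.02])[0];print(pt)
x0,y0=int(pt[0]-70),int(pt[1]-50)
b=cv2.createCLAHE(4,(4,4)).apply(cv2.resize(T[y0:y0+100,x0:x0+140,0],None,fx=5,fy=5,interpolation=cv2.INTER_CUBIC));cv2.imwrite("pics/top1c.png",b);print(x0,y0)
```

```text
0.015 s70 [0.5047 0.0348 0.015 ] L [0.01  0.078] W [ 0.0288 -0.0028]
0.015 s90 [0.5577 0.0297 0.015 ] L [0.0092 0.0983] W [ 0.0292 -0.0028]
0.015 s110 [0.6119 0.0244 0.015 ] L [0.0071 0.1188] W [ 0.0296 -0.0028]
notch [0.5569 0.0302 0.015 ] 0.05037198042851864
notch b top? [0.50162152 0.1361616  0.015     ] [0.56577387 0.1158484  0.015     ]
0.022 s70 [0.5055 0.0348 0.022 ] L [0.0098 0.0766] W [ 0.0283 -0.0027]
0.022 s90 [0.5576 0.0298 0.022 ] L [0.0091 0.0966] W [ 0.0287 -0.0028]
0.022 s110 [0.6109 0.0246 0.022 ] L [0.007  0.1167] W [ 0.0291 -0.0028]
notch [0.5569 0.0302 0.022 ] 0.04949901860766714
notch b top? [0.50254826 0.13441797 0.022     ] [0.56558883 0.1144568  0.022     ]
[ 0.52885928 -0.04098627  0.075     ] [ 0.57150848 -0.04508124  0.075     ]
[[ 0.4782  0.103   0.012 ]
 [ 0.4661 -0.0414  0.012 ]
 [ 0.6521  0.0863  0.012 ]
 [ 0.6327 -0.0574  0.012 ]]
[240.39256045 178.36391129]
170 128
```

View pics/top1c.png

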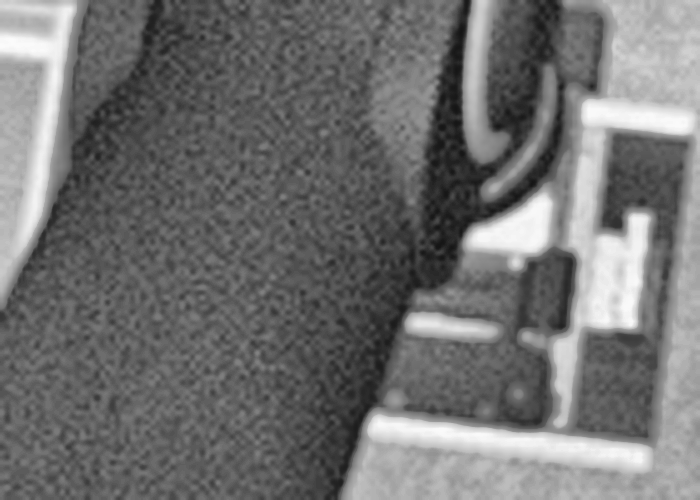

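The arm hides the tray in the top view. The wrist measurements fit the layout with slot90_a at (0.557,0.030), and the handle stop agrees with that. I'll move on to the keys.

```bash
cat >> h.py <<'E'
u=np.array([.9946,-.104]);v=np.array([.104,.9946]);S0=np.array([.557,.030])
slot={f"{l}{k}":S0+(i-1)*.052*u+j*.124*v for i,l in enumerate((70,90,110)) for j,k in enumerate("ab")}
def look(exp,yaw,name=None,zs=.017):
    s=bot.observe(); f=bot.grab_frame("wrist"); C=cam("wrist",s)
    if name: cv2.imwrite(f"pics/{name}.png",f[:,:,::-1])
    m=plane(C,[[0,0]],zs); o=bars(f[:235],C,zs,thr=120,amin=150)
    for b in sorted(o,key=lambda b:np.hypot(*(b[1]-exp)))[:3]: print(b[0].round(),b[1].round(4),"L %.0f W %.0f yaw %.1f"%(b[2],b[3],b[4]%180))
    print("tool yaw",np.degrees(s["eef_rot"][2]).round(1),s["tool_pos"].round(4),s["eef_rot"][:2].round(3))
E
python3 - <<'E'
from h import *
print({k:x.round(4) for k,x in slot.items()}); plan(.5165,-.2345,.13,76.3)
E
```

```text
{'70a': array([0.5053, 0.0354]), '70b': array([0.5182, 0.1587]), '90a': array([0.557, 0.03 ]), '90b': array([0.5699, 0.1533]), '110a': array([0.6087, 0.0246]), '110b': array([0.6216, 0.1479])}
at [ 0.548  -0.0325  0.2537] 84.3 turn z 8.02 shift cm [-20.37   1.72  12.37] rows 5
```

Emit:
move_arm:
  moves: [0,0,0,0,0,8,0.6,-4.1,0.3,1.5,0,0,0,0.6,-4.1,0.4,2.1,0,0,0,0.6,-4.1,0.3,2.5,0,0,0,0.6,-4.1,0.4,2.6,0,0,0,0.6,-4.0,0.3,2.7,0,0,0,0.6,0,0,0,0,0,0,0.6,0,0,0,0,0,0,0.6,0,0,0,0,0,0,0.6]

```text
time_s: 8.4
tool_pos: [0.5174, -0.2331, 0.1402]
eef_rot: [3.14, -0.001, 1.334]
force: [-0.2, 0.7, -0.7]
opening: 0.6
grip_force: 0.0
```

Run:
```python
from h import *
look([.5165,-.2345],76.3,"w3")
```

```text
[309. 187.] [ 0.5191 -0.2262] L 93 W 24 yaw 76.6
[340. 106.] [ 0.5414 -0.1773] L 609 W 199 yaw 166.4
[405. 171.] [ 0.6069 -0.2351] L 91 W 24 yaw 91.8
tool yaw 76.4 [ 0.5174 -0.2331  0.1402] [ 3.14e+00 -1.00e-03]
```

View pics/w3.png

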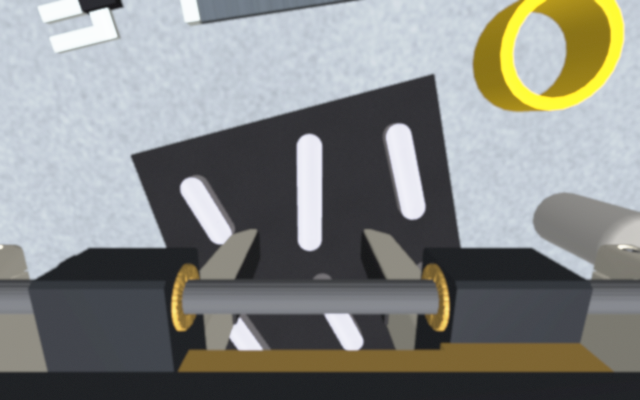

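The wrist view shows the 110 key centred between the fingers at about (309,193), aligned with the tool. Its lower end, row 250, was cut off by my crop limit. Descending to grip.

Emit:
move_arm:
  moves: [-0.15,0,3.5,0,0,0,0.6,0,0,3.5,0,0,0,0.6,0,0,3.5,0,0,0,0.6,0,0,2,0,0,0,0.6,0,0,0.9,0,0,0,0.6,0,0,0,0,0,0,0.05,0,0,0,0,0,0,0.05,0,0,0,0,0,0,0.05,0,0,0,0,0,0,0.05,0,0,0,0,0,0,0.05,0,0,0,0,0,0,0.05]
  grip_force: 40

```text
time_s: 9.55
tool_pos: [0.5165, -0.2357, 0.0065]
eef_rot: [3.14, 0.0, 1.333]
force: [-0.6, 1.1, 6.0]
opening: 0.229
grip_force: 40.0
```

```bash
sed -i 's/f\[:235\]/f[:275]/' h.py
python3 - <<'E'
from h import *
x=slot["110b"];plan(x[0],x[1],.09,84.0)
E
```

```text
at [ 0.5165 -0.2357  0.0065] 76.4 turn z -7.65 shift cm [39.25  6.44 -8.35] rows 9
```

Emit:
move_arm:
  moves: [0,0,-3,0,0,0,0.05,0,0,-4,0,0,-7.6,0.05,3.9,0.6,-1.5,0,0,0,0.05,4.1,0.7,-0.5,0,0,0,0.05,4.1,0.7,0,0,0,0,0.05,4.1,0.7,0,0,0,0,0.05,4.1,0.7,0,0,0,0,0.05,4.1,0.7,0,0,0,0,0.05,4.1,0.7,0,0,0,0,0.05,4.1,0.7,0,0,0,0,0.05,4.1,0.6,0,0,0,0,0.05,2.5,0.4,0,0,0,0,0.05]

```text
time_s: 10.75
tool_pos: [0.6215, 0.1528, 0.0947]
eef_rot: [-3.14, -0.003, 1.47]
force: [-1.0, 0.1, -2.7]
opening: 0.229
grip_force: 40.0
```

Run:
```python
from h import *
x=slot["110b"];plan(x[0],x[1],.018,84.0)
s=bot.observe();f=bot.grab_frame("wrist");cv2.imwrite("pics/w4.png",f[:,:,::-1]); print(s["opening"])
look(x,84,zs=.12)
```

```text
at [0.6215 0.1528 0.0947] 84.2 turn z 0.22 shift cm [-0.49  0.07  7.67] rows 2
0.22914081747074955
[310. 212.] [0.6249 0.184 ] L 63 W 20 yaw 85.0
[299. 118.] [0.623  0.2115] L 274 W 117 yaw 174.5
tool yaw 84.5 [0.6221 0.1582 0.0944] [-3.141 -0.007]
```

View pics/w4.png

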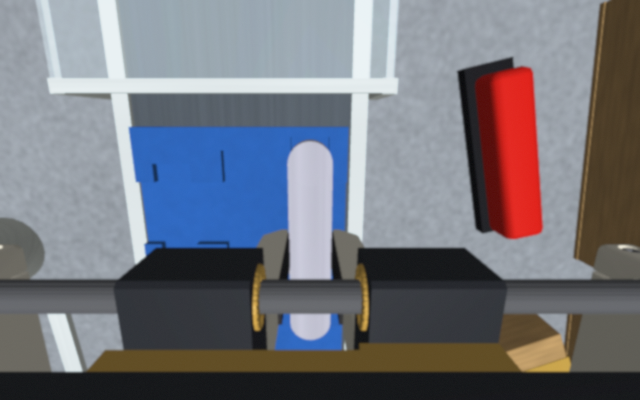

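The key is held straight between the fingers, with its ends at (310,141) and (310,340). The arm was still settling, so I'll wait and read the pose again.

Emit:
move_arm:
  moves: [0,0,0,0,0,0,0.05,0,0,0,0,0,0,0.05]

```text
time_s: 11.05
tool_pos: [0.6216, 0.1447, 0.0953]
eef_rot: [-3.141, 0.002, 1.462]
force: [0.9, -0.2, -1.2]
opening: 0.234
grip_force: 40.0
```

Run:
```python
from h import *
x=slot["110b"];plan(x[0],x[1],.018,84.0)
C=cam("wrist");e=plane(C,[(310,141),(310,340)],bot.observe()["tool_pos"][2]+.0105)
print(e.round(4),np.linalg.norm(e[0]-e[1]),"key centre - tcp",(e.mean(0)-bot.observe()["tool_pos"]).round(4))
```

```text
at [0.6216 0.1447 0.0953] 83.8 turn z -0.21 shift cm [ 0.32 -0.03  7.73] rows 2
[[0.6283 0.2008 0.1058]
 [0.6164 0.0916 0.1058]] 0.10984045179970693 key centre - tcp [0.0007 0.0014 0.0105]
```

Emit:
move_arm:
  moves: [0,0,2.5,0,0,0,0.05,0,0,2,0,0,0,0.05,0,0,0,0,0,0,0.05,0,0,0,0,0,0,0.05,0,0,0,0,0,0,0.05,0,0,0,0,0,0,0.05]

```text
time_s: 11.65
tool_pos: [0.6231, 0.1472, 0.052]
eef_rot: [3.139, -0.001, 1.465]
force: [0.8, 0.2, -3.2]
opening: 0.231
grip_force: 40.0
```

Run:
```python
from h import *
x=slot["110b"];plan(x[0],x[1]-.0014,.018,84.0)
```

```text
at [0.6231 0.1472 0.052 ] 83.9 turn z -0.09 shift cm [-0.08 -0.14  3.4 ] rows 1
```

Emit:
move_arm:
  moves: [-0.1,-0.1,1.5,0,0,0,0.05,0,0,1,0,0,0,0.05,0,0,0.8,0,0,0,0.05,0,0,0,0,0,0,0.05,0,0,0,0,0,0,0.05,0,0,0,0,0,0,0.05]

```text
time_s: 12.25
tool_pos: [0.6213, 0.1467, 0.0184]
eef_rot: [3.141, -0.0, 1.465]
force: [-1.4, 0.1, 4.6]
opening: 0.233
grip_force: 40.0
```

Emit:
move_arm:
  moves: [0,0,0,0,0,0,0.36,0,0,0,0,0,0,0.36,0,0,0,0,0,0,0.36,0,0,-2,0,0,0,0.36,0,0,-4,0,0,0,0.36,0,0,-4,0,0,0,0.6,0,0,-2,0,0,-7.8,0.6,0,0,0,0,0,0,0.6]

```text
time_s: 13.05
tool_pos: [0.6236, 0.1467, 0.1414]
eef_rot: [3.134, -0.002, 1.602]
force: [-0.2, -0.1, 0.0]
opening: 0.566
grip_force: 0.0
```

Run:
```python
from h import *
s=bot.observe();f=bot.grab_frame("wrist");cv2.imwrite("pics/w5.png",f[:,:,::-1]);np.save("w5.npy",cam("wrist",s)[1])
print([ (b[0].round(),b[1].round(4),b[2:]) for b in bars(f[:275],cam("wrist",s),.029,amin=150)])
plan(.607,-.235,.13,91.8)
```

```text
[(array([307., 192.]), array([0.6219, 0.148 ]), (108.90129089355469, 20.751188278198242, 83.73381805419922)), (array([267., 124.]), array([0.6117, 0.1861]), (547.1832885742188, 231.78016662597656, 1.888410210609436))]
at [0.6219 0.1466 0.139 ] 91.6 turn z -0.16 shift cm [-38.1   -2.69   0.9 ] rows 8
```

Emit:
move_arm:
  moves: [-4.2,-0.3,0,0,0,0,0.6,-4.2,-0.3,0,0,0,0,0.6,-4.2,-0.3,0,0,0,0,0.6,-4.2,-0.3,0,0,0,0,0.6,-4.2,-0.3,0,0,0,0,0.6,-4.2,-0.3,0,0,0,0,0.6,-4.2,-0.3,0,0,0,0,0.6,-4.2,-0.3,0,0,0,0,0.6,-3,-0.2,0,0,0,0,0.6,-1.5,-0.1,0,0,0,0,0.6,0,0,0,0,0,0,0.6,0,0,0,0,0,0,0.6]

```text
time_s: 14.3
tool_pos: [0.6058, -0.2325, 0.1365]
eef_rot: [-3.14, -0.003, 1.603]
force: [-0.8, 0.6, 0.0]
opening: 0.602
grip_force: 0.0
```

Run:
```python
from h import *
look([.607,-.235],91.8); plan(.607,-.235,.0065,91.8)
```

```text
[311. 195.] [ 0.6077 -0.235 ] L 91 W 23 yaw 91.3
[293. 121.] [ 0.6012 -0.193 ] L 585 W 238 yaw 1.8
[229. 255.] [ 0.5329 -0.2952] L 68 W 27 yaw 50.8
tool yaw 91.8 [ 0.6058 -0.2325  0.1365] [-3.14e+00 -3.00e-03]
at [ 0.6062 -0.2316  0.1368] 91.9 turn z 0.13 shift cm [-0.34  0.07 13.03] rows 3
```

Emit:
move_arm:
  moves: [-0.3,0.15,3.5,0,0,0,0.6,0,0,3.5,0,0,0,0.6,0,0,3.5,0,0,0,0.6,0,0,1.7,0,0,0,0.6,0,0,0.8,0,0,0,0.6,0,0,0,0,0,0,0.05,0,0,0,0,0,0,0.05,0,0,0,0,0,0,0.05,0,0,0,0,0,0,0.05,0,0,0,0,0,0,0.05,0,0,0,0,0,0,0.05]

```text
time_s: 15.45
tool_pos: [0.6076, -0.2383, 0.0086]
eef_rot: [3.141, 0.0, 1.601]
force: [-0.4, -0.5, 3.8]
opening: 0.231
grip_force: 40.0
```

Run:
```python
from h import *
x=slot["90b"];plan(x[0],x[1],.1,84.0)
```

```text
at [ 0.6076 -0.2383  0.0086] 91.7 turn z 7.74 shift cm [38.55 -7.84 -9.14] rows 9
```

Emit:
move_arm:
  moves: [0,0,-3,0,0,0,0.05,0,0,-4,0,0,7.7,0.05,4.2,-0.85,-1.5,0,0,0,0.05,4.2,-0.85,-0.5,0,0,0,0.05,4.2,-0.85,0,0,0,0,0.05,4.2,-0.85,0,0,0,0,0.05,4.2,-0.85,0,0,0,0,0.05,4.2,-0.85,0,0,0,0,0.05,4.2,-0.85,0,0,0,0,0.05,4.2,-0.85,0,0,0,0,0.05,3.1,-0.7,0,0,0,0,0.05,1.5,-0.3,0,0,0,0,0.05]

```text
time_s: 16.65
tool_pos: [0.5678, 0.1549, 0.097]
eef_rot: [-3.139, -0.002, 1.473]
force: [0.6, -0.4, -2.3]
opening: 0.231
grip_force: 40.0
```

Emit:
move_arm:
  moves: [0,0,2.5,0,0,0,0.05,0,0,2,0,0,0,0.05,0,0,0,0,0,0,0.05,0,0,0,0,0,0,0.05,0,0,0,0,0,0,0.05,0,0,0,0,0,0,0.05]

```text
time_s: 17.25
tool_pos: [0.5702, 0.1497, 0.0538]
eef_rot: [3.139, -0.001, 1.466]
force: [-0.4, -0.0, -1.5]
opening: 0.227
grip_force: 40.0
```

```bash
cat >> h.py <<'E'
def held(L,zt):
    """centre of the held key along tool x, from its far end in the wrist picture; zt = key top above TCP"""
    s=bot.observe(); f=bot.grab_frame("wrist"); C=cam("wrist",s); zz=s["tool_pos"][2]+zt
    g=f.min(2); sat=f.max(2).astype(int)-g; m=((g>120)&(sat<35))[:,300:320].mean(1)>.8
    r=240
    while m[r] and r>0: r-=1
    e=plane(C,(310,r+.5),zz)[0]; a=s["eef_rot"][2]; d=(e-s["tool_pos"])[:2]@[np.cos(a),np.sin(a)]
    print("far end row",r,"centre - tcp along tool x: %.1f mm"%(1000*d-L/2),"opening",round(s["opening"],3)); return d-L/2000
E
python3 - <<'E'
from h import *
o=held(90,.0084)
x=slot["90b"]-.0033*v;plan(x[0],x[1],.0206,84.0)
E
```

```text
far end row 158 centre - tcp along tool x: 2.8 mm opening 0.227
at [0.57   0.1498 0.0537] 84.0 turn z 0.02 shift cm [ 0.02 -0.05  3.31] rows 1
```

Emit:
move_arm:
  moves: [0,-0.05,1.5,0,0,0,0.05,0,0,1,0,0,0,0.05,0,0,0.8,0,0,0,0.05,0,0,0,0,0,0,0.05,0,0,0,0,0,0,0.05]

```text
time_s: 17.8
tool_pos: [0.5688, 0.1502, 0.0202]
eef_rot: [-3.142, -0.0, 1.467]
force: [-2.1, 0.1, 3.7]
opening: 0.232
grip_force: 40.0
```

Emit:
move_arm:
  moves: [0,0,0,0,0,0,0.36,0,0,0,0,0,0,0.36,0,0,0,0,0,0,0.36,0,0,-2,0,0,0,0.36,0,0,-4,0,0,0,0.36,0,0,-4,0,0,0,0.6,0,0,-2,0,0,0,0.6,0,0,0,0,0,0,0.6,0,0,0,0,0,0,0.6]

```text
time_s: 18.7
tool_pos: [0.5684, 0.1501, 0.1393]
eef_rot: [-3.141, -0.0, 1.467]
force: [-0.4, 0.2, -1.0]
opening: 0.593
grip_force: 0.0
```

Run:
```python
from h import *
look(slot["90b"],84,zs=.029)
f=bot.grab_frame("top"); cv2.imwrite("pics/top2.png",f[:,:,::-1])
for b in bars(f,cam("top"),.017,hull=[(338,152),(438,152),(438,254),(338,254)]): print(b[0].round(),b[1].round(4),np.round(b[2:],1))
plan(.515,-.364,.13,84+8)
```

```text
[310. 191.] [0.5698 0.1538] L 89 W 20 yaw 83.5
[301. 128.] [0.5813 0.1932] L 584 W 230 yaw 173.0
[369. 188.] [0.6216 0.1504] L 105 W 23 yaw 84.3
tool yaw 84.1 [0.5684 0.1501 0.1393] [-3.141 -0.   ]
[413. 239.] [ 0.4113 -0.3604] [112.4  26.  -73.4]
[360. 235.] [ 0.4189 -0.226 ] [ 72.2  25.8 -76.2]
[414. 199.] [ 0.5145 -0.3635] [ 91.8  25.8 -76.2]
[415. 165.] [ 0.605  -0.3644] [72.5 25.9 72.2]
at [0.5676 0.15   0.138 ] 84.1 turn z -7.94 shift cm [-51.19  -7.05   0.8 ] rows 11
```

Run:
```python
from h import *
plan(.4195,-.2265,.13,103.6)
```

```text
at [0.5676 0.15   0.138 ] 84.1 turn z -19.54 shift cm [-33.11 -23.25   0.8 ] rows 9
```

Emit:
move_arm:
  moves: [0,0,0,0,0,-6.5,0.6,0,0,0,0,0,-6.5,0.6,0,0,0,0,0,-6.5,0.6,-3.9,-2.7,0,0,0,0,0.6,-3.9,-2.7,0,0,0,0,0.6,-3.9,-2.7,0,0,0,0,0.6,-3.9,-2.7,0,0,0,0,0.6,-3.9,-2.7,0,0,0,0,0.6,-3.9,-2.7,0,0,0,0,0.6,-3.9,-2.7,0,0,0,0,0.6,-3.5,-2.5,0,0,0,0,0.6,-2.3,-1.8,0,0,0,0,0.6]

```text
time_s: 20.0
tool_pos: [0.4183, -0.2291, 0.1385]
eef_rot: [-3.139, -0.0, 1.803]
force: [-0.3, -0.5, -0.4]
opening: 0.6
grip_force: 0.0
```

Emit:
move_arm:
  moves: [0,0,0,0,0,0,0.6,0,0,0,0,0,0,0.6,0,0,0,0,0,0,0.6]

```text
time_s: 20.3
tool_pos: [0.421, -0.2244, 0.1388]
eef_rot: [-3.141, -0.002, 1.81]
force: [0.4, -0.3, 0.2]
opening: 0.6
grip_force: 0.0
```

Run:
```python
from h import *
look([.4195,-.2265],103.6); plan(.4195,-.2265,.0065,103.6)
```

```text
[307. 195.] [ 0.4193 -0.2267] L 71 W 23 yaw 103.7
[316. 130.] [ 0.4095 -0.187 ] L 591 W 240 yaw 13.7
[391. 255.] [ 0.5096 -0.2664] L 69 W 26 yaw 144.6
tool yaw 103.7 [ 0.421  -0.2244  0.1388] [-3.141e+00 -2.000e-03]
at [ 0.4213 -0.2243  0.139 ] 103.7 turn z 0.12 shift cm [-0.17 -0.22 13.25] rows 3
```

Emit:
move_arm:
  moves: [-0.15,-0.2,3.5,0,0,0,0.6,0,0,3.5,0,0,0,0.6,0,0,3.5,0,0,0,0.6,0,0,1.8,0,0,0,0.6,0,0,0.9,0,0,0,0.6,0,0,0,0,0,0,0.05,0,0,0,0,0,0,0.05,0,0,0,0,0,0,0.05,0,0,0,0,0,0,0.05,0,0,0,0,0,0,0.05,0,0,0,0,0,0,0.05]

```text
time_s: 21.45
tool_pos: [0.4196, -0.2282, 0.0084]
eef_rot: [3.14, 0.001, 1.807]
force: [0.1, 0.3, 5.7]
opening: 0.23
grip_force: 40.0
```

Run:
```python
from h import *
x=slot["70b"];plan(x[0],x[1],.1,84.0)
```

```text
at [ 0.4196 -0.2282  0.0084] 103.6 turn z 19.55 shift cm [39.51  5.76 -9.16] rows 9
```

Emit:
move_arm:
  moves: [0,0,-3,0,0,0,0.05,0,0,-4,0,0,6.5,0.05,0,0,-2,0,0,6.5,0.05,0,0,0,0,0,6.5,0.05,4.3,0.6,0,0,0,0,0.05,4.3,0.6,0,0,0,0,0.05,4.3,0.6,0,0,0,0,0.05,4.3,0.6,0,0,0,0,0.05,4.3,0.6,0,0,0,0,0.05,4.3,0.6,0,0,0,0,0.05,4.3,0.6,0,0,0,0,0.05,4.3,0.6,0,0,0,0,0.05]

```text
time_s: 22.65
tool_pos: [0.5023, 0.111, 0.0974]
eef_rot: [-3.141, 0.0, 1.467]
force: [0.2, -0.1, -1.7]
opening: 0.231
grip_force: 40.0
```

Emit:
move_arm:
  moves: [3.2,0.6,0,0,0,0,0.05,1.8,0.4,0,0,0,0,0.05,0,0,2.5,0,0,0,0.05,0,0,2,0,0,0,0.05,0,0,0,0,0,0,0.05,0,0,0,0,0,0,0.05,0,0,0,0,0,0,0.05,0,0,0,0,0,0,0.05]

```text
time_s: 23.45
tool_pos: [0.5185, 0.1576, 0.0537]
eef_rot: [3.14, -0.001, 1.466]
force: [0.9, 0.1, -1.0]
opening: 0.235
grip_force: 40.0
```

Run:
```python
from h import *
o=held(70,.0086)
x=slot["70b"]-o*v;plan(x[0],x[1],.0204,84.0)
```

```text
far end row 182 centre - tcp along tool x: 0.9 mm opening 0.235
at [0.5183 0.1577 0.0536] 84.0 turn z 0.02 shift cm [ 0.01 -0.03  3.32] rows 1
```

Emit:
move_arm:
  moves: [0,0,1.5,0,0,0,0.05,0,0,1,0,0,0,0.05,0,0,0.8,0,0,0,0.05,0,0,0,0,0,0,0.05,0,0,0,0,0,0,0.05]

```text
time_s: 24.0
tool_pos: [0.5179, 0.1579, 0.0199]
eef_rot: [3.141, -0.0, 1.467]
force: [-0.4, -0.0, 2.7]
opening: 0.229
grip_force: 40.0
```

Emit:
move_arm:
  moves: [0,0,0,0,0,0,0.36,0,0,0,0,0,0,0.36,0,0,0,0,0,0,0.36,0,0,-2,0,0,0,0.36,0,0,-4,0,0,0,0.36,0,0,-4,0,0,0,0.6,0,0,-2,0,0,0,0.6,0,0,0,0,0,0,0.6,0,0,0,0,0,0,0.6]

```text
time_s: 24.9
tool_pos: [0.5173, 0.158, 0.1394]
eef_rot: [-3.141, -0.0, 1.467]
force: [-0.0, -0.0, -0.2]
opening: 0.598
grip_force: 0.0
```

Run:
```python
from h import *
look(slot["70b"],84,zs=.029)
f=bot.grab_frame("side"); cv2.imwrite("pics/side2.png",f[:,:,::-1])
for b in bars(f,cam("side"),.017,hull=[(274,238),(360,208),(398,278),(303,305)]): print(b[0].round(),b[1].round(4),np.round(b[2:],1))
plan(.605,-.3655,.13,72.2)
```

```text
[310. 194.] [0.5184 0.1592] L 69 W 21 yaw 84.0
[310. 133.] [0.5303 0.1968] L 588 W 230 yaw 174.0
[368. 193.] [0.5695 0.1551] L 87 W 22 yaw 83.7
tool yaw 84.1 [0.5173 0.158  0.1394] [-3.141 -0.   ]
[309. 283.] [ 0.4123 -0.3611] [114.   24.2 -73.8]
[346. 272.] [ 0.5156 -0.3644] [ 94.2  24.6 -76.1]
[377. 262.] [ 0.6052 -0.3664] [75.  23.4 72.4]
at [0.5166 0.1578 0.1382] 84.1 turn z 11.86 shift cm [-47.12  24.42   0.82] rows 11
```

Emit:
move_arm:
  moves: [0,0,0,0,0,5.9,0.6,0,0,0,0,0,6,0.6,-3.9,2,0,0,0,0,0.6,-3.9,2,0,0,0,0,0.6,-3.9,2,0,0,0,0,0.6,-3.9,2,0,0,0,0,0.6,-3.9,2,0,0,0,0,0.6,-3.9,2,0,0,0,0,0.6,-3.9,2,0,0,0,0,0.6,-3.9,2,0,0,0,0,0.6,-3.9,2,0,0,0,0,0.6,-3.9,2,0,0,0,0,0.6]

```text
time_s: 26.2
tool_pos: [0.5878, -0.2759, 0.1375]
eef_rot: [-3.138, -0.001, 1.259]
force: [1.3, -0.1, -0.3]
opening: 0.6
grip_force: 0.0
```

Emit:
move_arm:
  moves: [-3.9,2,0,0,0,0,0.6,-2.7,1.4,0,0,0,0,0.6,-1.5,1,0,0,0,0,0.6,0,0,0,0,0,0,0.6,0,0,0,0,0,0,0.6,0,0,0,0,0,0,0.6]

```text
time_s: 26.8
tool_pos: [0.6058, -0.3628, 0.1387]
eef_rot: [-3.14, -0.002, 1.261]
force: [-0.2, -0.0, 0.3]
opening: 0.601
grip_force: 0.0
```

Run:
```python
from h import *
look([.605,-.3655],72.2); plan(.605,-.3655,.0065,72.2)
```

```text
[311. 197.] [ 0.6056 -0.3662] L 71 W 23 yaw 72.8
[325. 267.] [ 0.5965 -0.4303] L 87 W 26 yaw 162.3
[218. 232.] [ 0.518  -0.3702] L 94 W 59 yaw 78.4
tool yaw 72.3 [ 0.6058 -0.3628  0.1387] [-3.14e+00 -2.00e-03]
at [ 0.606  -0.3628  0.1391] 72.3 turn z 0.08 shift cm [-2.800e-01 -1.000e-02  1.326e+01] rows 3
```

Emit:
move_arm:
  moves: [-0.3,0.05,3.5,0,0,0,0.6,0,0,3.5,0,0,0,0.6,0,0,3.5,0,0,0,0.6,0,0,1.8,0,0,0,0.6,0,0,0.9,0,0,0,0.6,0,0,0,0,0,0,0.05,0,0,0,0,0,0,0.05,0,0,0,0,0,0,0.05,0,0,0,0,0,0,0.05,0,0,0,0,0,0,0.05,0,0,0,0,0,0,0.05]

```text
time_s: 27.95
tool_pos: [0.6054, -0.3686, 0.0088]
eef_rot: [3.14, 0.0, 1.259]
force: [-0.6, 1.0, 4.3]
opening: 0.234
grip_force: 40.0
```

Run:
```python
from h import *
x=slot["70a"];plan(x[0],x[1],.1,84.0)
```

```text
at [ 0.6054 -0.3686  0.0088] 72.2 turn z -11.85 shift cm [ 39.13 -14.18  -9.12] rows 9
```

Emit:
move_arm:
  moves: [0,0,-3,0,0,0,0.05,0,0,-4,0,0,-5.9,0.05,0,0,-2.5,0,0,-5.9,0.05,4,-1.45,0,0,0,0,0.05,4,-1.45,0,0,0,0,0.05,4,-1.45,0,0,0,0,0.05,4,-1.45,0,0,0,0,0.05,4,-1.45,0,0,0,0,0.05,4,-1.45,0,0,0,0,0.05,4,-1.45,0,0,0,0,0.05,4,-1.45,0,0,0,0,0.05,4,-1.45,0,0,0,0,0.05]

```text
time_s: 29.15
tool_pos: [0.5126, 0.0051, 0.1026]
eef_rot: [-3.142, -0.0, 1.465]
force: [0.8, 0.0, -1.6]
opening: 0.231
grip_force: 40.0
```

Emit:
move_arm:
  moves: [2,-0.7,0,0,0,0,0.05,1,-0.4,0,0,0,0,0.05,0,0,2.5,0,0,0,0.05,0,0,2.2,0,0,0,0.05,0,0,0,0,0,0,0.05,0,0,0,0,0,0,0.05,0,0,0,0,0,0,0.05,0,0,0,0,0,0,0.05]

```text
time_s: 29.95
tool_pos: [0.5064, 0.034, 0.0567]
eef_rot: [3.139, -0.0, 1.465]
force: [0.2, 0.8, -0.7]
opening: 0.23
grip_force: 40.0
```

Run:
```python
from h import *
o=held(70,.0082)
x=slot["70a"]-o*v;plan(x[0],x[1],.0208,84.0)
```

```text
far end row 181 centre - tcp along tool x: 1.4 mm opening 0.23
at [0.5063 0.0342 0.0566] 83.9 turn z -0.08 shift cm [-0.03 -0.11  3.58] rows 1
```

Emit:
move_arm:
  moves: [0,-0.1,1.5,0,0,0,0.05,0,0,1.2,0,0,0,0.05,0,0,0.9,0,0,0,0.05,0,0,0,0,0,0,0.05,0,0,0,0,0,0,0.05]

```text
time_s: 30.5
tool_pos: [0.5047, 0.0344, 0.0196]
eef_rot: [3.142, 0.0, 1.465]
force: [-0.2, 0.4, -0.4]
opening: 0.235
grip_force: 40.0
```

Emit:
move_arm:
  moves: [0,0,0,0,0,0,0.36,0,0,0,0,0,0,0.36,0,0,0,0,0,0,0.36,0,0,-2,0,0,0,0.36,0,0,-4,0,0,0,0.36,0,0,-4,0,0,0,0.6,0,0,-2,0,0,0,0.6,0,0,0,0,0,0,0.6,0,0,0,0,0,0,0.6]

```text
time_s: 31.4
tool_pos: [0.5043, 0.0349, 0.1396]
eef_rot: [3.142, -0.0, 1.466]
force: [-0.2, -0.4, 0.3]
opening: 0.593
grip_force: 0.0
```

Run:
```python
from h import *
look(slot["70a"],84,zs=.029)
f=bot.grab_frame("side")
for b in bars(f,cam("side"),.017,hull=[(274,238),(360,208),(398,278),(303,305)]): print(b[0].round(),b[1].round(4),np.round(b[2:],1))
plan(.515,-.364,.13,104.2)
```

```text
[310. 193.] [0.5056 0.0364] L 70 W 21 yaw 83.5
[350. 268.] [ 0.5364 -0.0373] L 26 W 13 yaw 173.9
[310.  41.] [0.5182 0.157 ] L 64 W 21 yaw 83.9
tool yaw 84.0 [0.5043 0.0349 0.1396] [ 3.142 -0.   ]
[309. 283.] [ 0.4123 -0.3611] [114.   24.2 -73.8]
[346. 272.] [ 0.5156 -0.3644] [ 94.2  24.6 -76.1]
at [0.5035 0.0348 0.1385] 84.0 turn z -20.24 shift cm [-38.94  -8.67   0.85] rows 8
```

Emit:
move_arm:
  moves: [0,0,0,0,0,-6.7,0.6,0,0,0,0,0,-6.7,0.6,0,0,0,0,0,-6.7,0.6,-4.1,-0.9,0,0,0,0,0.6,-4.1,-0.9,0,0,0,0,0.6,-4.1,-0.9,0,0,0,0,0.6,-4.1,-0.9,0,0,0,0,0.6,-4.1,-0.9,0,0,0,0,0.6,-4.1,-0.9,0,0,0,0,0.6,-4.1,-0.9,0,0,0,0,0.6,-4.1,-0.9,0,0,0,0,0.6,-4.1,-0.9,0,0,0,0,0.6]

```text
time_s: 32.7
tool_pos: [0.5146, -0.3442, 0.1377]
eef_rot: [-3.139, -0.003, 1.816]
force: [0.8, 0.1, 0.3]
opening: 0.602
grip_force: 0.0
```

Emit:
move_arm:
  moves: [-2.2,-0.6,0,0,0,0,0.6,0,0,0,0,0,0,0.6,0,0,0,0,0,0,0.6,0,0,0,0,0,0,0.6]

```text
time_s: 33.1
tool_pos: [0.5154, -0.3633, 0.1386]
eef_rot: [-3.141, -0.003, 1.818]
force: [0.0, 0.9, -0.5]
opening: 0.6
grip_force: 0.0
```

Run:
```python
from h import *
look([.515,-.364],104); plan(.515,-.364,.0065,104.1)
```

```text
[309. 194.] [ 0.5151 -0.3647] L 91 W 24 yaw 103.6
[305. 268.] [ 0.5306 -0.4309] L 106 W 22 yaw 14.2
[390. 255.] [ 0.6038 -0.4041] L 71 W 28 yaw 145.2
tool yaw 104.2 [ 0.5154 -0.3633  0.1386] [-3.141e+00 -3.000e-03]
at [ 0.5157 -0.3633  0.1389] 104.2 turn z 0.11 shift cm [-0.05 -0.08 13.24] rows 3
```

Emit:
move_arm:
  moves: [-0.1,-0.1,3.5,0,0,0,0.6,0,0,3.5,0,0,0,0.6,0,0,3.5,0,0,0,0.6,0,0,1.8,0,0,0,0.6,0,0,0.9,0,0,0,0.6,0,0,0,0,0,0,0.05,0,0,0,0,0,0,0.05,0,0,0,0,0,0,0.05,0,0,0,0,0,0,0.05,0,0,0,0,0,0,0.05,0,0,0,0,0,0,0.05]

```text
time_s: 34.25
tool_pos: [0.5151, -0.3674, 0.0087]
eef_rot: [3.14, 0.001, 1.816]
force: [0.0, 0.4, 2.6]
opening: 0.231
grip_force: 40.0
```

Run:
```python
from h import *
x=slot["90a"];plan(x[0],x[1],.1,84.0)
```

```text
at [ 0.5151 -0.3674  0.0087] 104.1 turn z 20.05 shift cm [ 3.996e+01  1.000e-02 -9.130e+00] rows 9
```

Emit:
move_arm:
  moves: [0,0,-3,0,0,0,0.05,0,0,-4,0,0,6.7,0.05,0,0,-2.5,0,0,6.7,0.05,0,0,0,0,0,6.6,0.05,4.3,0,0,0,0,0,0.05,4.3,0,0,0,0,0,0.05,4.3,0,0,0,0,0,0.05,4.3,0,0,0,0,0,0.05,4.3,0,0,0,0,0,0.05,4.3,0,0,0,0,0,0.05,4.3,0,0,0,0,0,0.05,4.3,0,0,0,0,0,0.05]

```text
time_s: 35.45
tool_pos: [0.5493, -0.0231, 0.1022]
eef_rot: [-3.14, 0.0, 1.467]
force: [0.6, -1.1, -2.6]
opening: 0.231
grip_force: 40.0
```

Emit:
move_arm:
  moves: [3.3,0,0,0,0,0,0.05,1.8,0,0,0,0,0,0.05,0,0,2.5,0,0,0,0.05,0,0,2.2,0,0,0,0.05,0,0,0,0,0,0,0.05,0,0,0,0,0,0,0.05,0,0,0,0,0,0,0.05,0,0,0,0,0,0,0.05]

```text
time_s: 36.25
tool_pos: [0.5561, 0.0255, 0.0567]
eef_rot: [3.14, -0.0, 1.466]
force: [0.4, 0.2, -1.2]
opening: 0.232
grip_force: 40.0
```

Run:
```python
from h import *
o=held(90,.0083)
x=slot["90a"]-o*v;plan(x[0],x[1],.0205,84.0)
```

```text
far end row 160 centre - tcp along tool x: 1.8 mm opening 0.232
at [0.556  0.0256 0.0567] 84.0 turn z 0.03 shift cm [0.26 0.06 3.62] rows 1
```

Emit:
move_arm:
  moves: [0.25,0.05,1.5,0,0,0,0.05,0,0,1.2,0,0,0,0.05,0,0,0.9,0,0,0,0.05,0,0,0,0,0,0,0.05,0,0,0,0,0,0,0.05]

```text
time_s: 36.8
tool_pos: [0.5552, 0.0287, 0.0196]
eef_rot: [-3.139, -0.001, 1.467]
force: [-1.4, 0.5, 5.0]
opening: 0.234
grip_force: 40.0
```

Emit:
move_arm:
  moves: [0,0,0,0,0,0,0.36,0,0,0,0,0,0,0.36,0,0,0,0,0,0,0.36,0,0,-2,0,0,0,0.36,0,0,-4,0,0,0,0.36,0,0,-4,0,0,0,0.6,0,0,-2,0,0,0,0.6,0,0,0,0,0,0,0.6,0,0,0,0,0,0,0.6]

```text
time_s: 37.7
tool_pos: [0.5558, 0.0285, 0.1393]
eef_rot: [-3.141, -0.0, 1.467]
force: [-0.8, 0.1, -0.6]
opening: 0.593
grip_force: 0.0
```

Run:
```python
from h import *
look(slot["90a"],84,zs=.029)
f=bot.grab_frame("side")
for b in bars(f,cam("side"),.017,hull=[(260,238),(360,208),(398,278),(290,310)]): print(b[0].round(),b[1].round(4),np.round(b[2:],1))
plan(.412,-.361,.13,106.4)
```

```text
[309. 192.] [0.5561 0.0309] L 89 W 20 yaw 83.5
[252. 192.] [0.506  0.0368] L 69 W 22 yaw 83.3
[310. 267.] [ 0.5497 -0.039 ] L 48 W 14 yaw 174.0
tool yaw 84.1 [0.5558 0.0285 0.1393] [-3.141 -0.   ]
[309. 283.] [ 0.4123 -0.3611] [114.   24.2 -73.8]
[279. 272.] [ 0.347  -0.2997] [240.4  30.2 -88.4]
at [0.5549 0.0284 0.1381] 84.1 turn z -22.34 shift cm [-33.33 -24.7    0.81] rows 9
```

Emit:
move_arm:
  moves: [0,0,0,0,0,-7.4,0.6,0,0,0,0,0,-7.4,0.6,0,0,0,0,0,-7.5,0.6,-3.9,-2.9,0,0,0,0,0.6,-3.9,-2.9,0,0,0,0,0.6,-3.9,-2.9,0,0,0,0,0.6,-3.9,-2.9,0,0,0,0,0.6,-3.9,-2.9,0,0,0,0,0.6,-3.9,-2.9,0,0,0,0,0.6,-3.9,-2.9,0,0,0,0,0.6,-3.9,-2.9,0,0,0,0,0.6,-2.1,-1.5,0,0,0,0,0.6]

```text
time_s: 39.0
tool_pos: [0.4091, -0.3653, 0.1384]
eef_rot: [-3.138, 0.0, 1.85]
force: [0.3, -0.6, 0.7]
opening: 0.603
grip_force: 0.0
```

Emit:
move_arm:
  moves: [0,0,0,0,0,0,0.6,0,0,0,0,0,0,0.6,0,0,0,0,0,0,0.6]

```text
time_s: 39.3
tool_pos: [0.4134, -0.3586, 0.1386]
eef_rot: [-3.141, -0.003, 1.859]
force: [-0.1, -1.2, -0.5]
opening: 0.603
grip_force: 0.0
```

Run:
```python
from h import *
look([.412,-.361],106); plan(.412,-.361,.0075,106.4)
```

```text
[307. 194.] [ 0.4116 -0.3619] L 111 W 24 yaw 106.9
[290. 269.] [ 0.4169 -0.4321] L 74 W 18 yaw 16.5
[391. 255.] [ 0.5033 -0.3961] L 71 W 28 yaw 147.7
tool yaw 106.5 [ 0.4134 -0.3586  0.1386] [-3.141e+00 -3.000e-03]
at [ 0.4136 -0.3586  0.1389] 106.5 turn z 0.14 shift cm [-0.19 -0.23 13.14] rows 3
```

Emit:
move_arm:
  moves: [-0.25,-0.25,3.5,0,0,0,0.6,0,0,3.5,0,0,0,0.6,0,0,3.5,0,0,0,0.6,0,0,1.8,0,0,0,0.6,0,0,0.9,0,0,0,0.6,0,0,0,0,0,0,0.05,0,0,0,0,0,0,0.05,0,0,0,0,0,0,0.05,0,0,0,0,0,0,0.05,0,0,0,0,0,0,0.05,0,0,0,0,0,0,0.05]

```text
time_s: 40.45
tool_pos: [0.4117, -0.3643, 0.0085]
eef_rot: [3.14, 0.001, 1.856]
force: [0.8, 0.8, 4.2]
opening: 0.227
grip_force: 40.0
```

Run:
```python
from h import *
x=slot["110a"];plan(x[0],x[1],.1,84.0)
```

```text
at [ 0.4117 -0.3643  0.0085] 106.4 turn z 22.36 shift cm [40.73 15.53 -9.15] rows 9
```

Emit:
move_arm:
  moves: [0,0,-3,0,0,0,0.05,0,0,-4,0,0,7.4,0.05,0,0,-2.5,0,0,7.5,0.05,0,0,0,0,0,7.5,0.05,4.1,1.55,0,0,0,0,0.05,4.1,1.55,0,0,0,0,0.05,4.1,1.55,0,0,0,0,0.05,4.1,1.55,0,0,0,0,0.05,4.1,1.55,0,0,0,0,0.05,4.1,1.55,0,0,0,0,0.05,4.1,1.55,0,0,0,0,0.05,4.1,1.55,0,0,0,0,0.05]

```text
time_s: 41.65
tool_pos: [0.5688, -0.0489, 0.1022]
eef_rot: [-3.14, 0.0, 1.465]
force: [0.1, -0.8, -1.6]
opening: 0.229
grip_force: 40.0
```

Emit:
move_arm:
  moves: [4.1,1.55,0,0,0,0,0.05,2.5,1,0,0,0,0,0.05,1.3,0.5,0,0,0,0,0.05,0,0,2.5,0,0,0,0.05,0,0,2.2,0,0,0,0.05,0,0,0,0,0,0,0.05,0,0,0,0,0,0,0.05,0,0,0,0,0,0,0.05,0,0,0,0,0,0,0.05]

```text
time_s: 42.55
tool_pos: [0.6084, 0.0239, 0.057]
eef_rot: [3.139, -0.0, 1.465]
force: [0.4, -0.1, -2.5]
opening: 0.228
grip_force: 40.0
```

Run:
```python
from h import *
o=held(110,.0085)
x=slot["110a"]-o*v;plan(x[0],x[1],.0203,84.0)
```

```text
far end row 140 centre - tcp along tool x: 1.5 mm opening 0.228
at [0.6083 0.0242 0.0569] 83.9 turn z -0.07 shift cm [-0.1   0.04  3.66] rows 1
```

Emit:
move_arm:
  moves: [-0.1,0.05,1.5,0,0,0,0.05,0,0,1.2,0,0,0,0.05,0,0,0.9,0,0,0,0.05,0,0,0,0,0,0,0.05,0,0,0,0,0,0,0.05]

```text
time_s: 43.1
tool_pos: [0.6072, 0.0235, 0.0199]
eef_rot: [-3.139, -0.001, 1.465]
force: [-3.1, 0.2, 7.3]
opening: 0.229
grip_force: 40.0
```

Emit:
move_arm:
  moves: [0,0,0,0,0,0,0.36,0,0,0,0,0,0,0.36,0,0,0,0,0,0,0.36,0,0,-2,0,0,0,0.36,0,0,-4,0,0,0,0.36,0,0,-4,0,0,0,0.6,0,0,-4,0,0,0,0.6,-4,-2.5,-4,0,0,0,0.6,-4,-2,-2,0,0,0,0.6,0,0,0,0,0,0,0.4,0,0,0,0,0,0,0.4,0,0,0,0,0,0,0.4]

```text
time_s: 44.3
tool_pos: [0.5605, -0.0426, 0.2111]
eef_rot: [-3.14, -0.001, 1.467]
force: [0.2, 0.7, -0.2]
opening: 0.416
grip_force: 0.0
```

Run:
```python
from h import *
s=bot.observe();f=bot.grab_frame("wrist");cv2.imwrite("pics/w6.png",f[:,:,::-1]);C=cam("wrist",s)
for b in bars(f[:275],C,.029,amin=100): print(b[0].round(),b[1].round(4),np.round(b[2:],1),min((round(1000*np.hypot(*(b[1]-x)),1),k) for k,x in slot.items()))
plan(.547,-.062,.16,174)
```

```text
[300. 183.] [ 0.5497 -0.0433] [48.8 17.9 -6. ] (np.float64(73.7), '90a')
[250. 112.] [0.5062 0.0358] [67.6 22.5 84.4] (np.float64(1.0), '70a')
[298. 112.] [0.556  0.0305] [86.7 20.7 83.9] (np.float64(1.1), '90a')
[348. 111.] [0.6073 0.0255] [106.8  21.6  83.6] (np.float64(1.7), '110a')
[354.  16.] [0.62   0.1132] [33.6 21.5 84. ] (np.float64(34.8), '110b')
[298.  13.] [0.5663 0.122 ] [27.3 19.6 83.9] (np.float64(31.5), '90b')
[246.   8.] [0.5169 0.1326] [21.6 16.6 -6. ] (np.float64(26.2), '70b')
[314. 132.] [ 0.5485 -0.0082] [689.  289.8  -6. ] (np.float64(39.1), '90a')
at [ 0.5605 -0.0424  0.2108] 84.1 turn z -89.9 shift cm [ 1.14 -2.09  5.08] rows 2
```

View pics/w6.png

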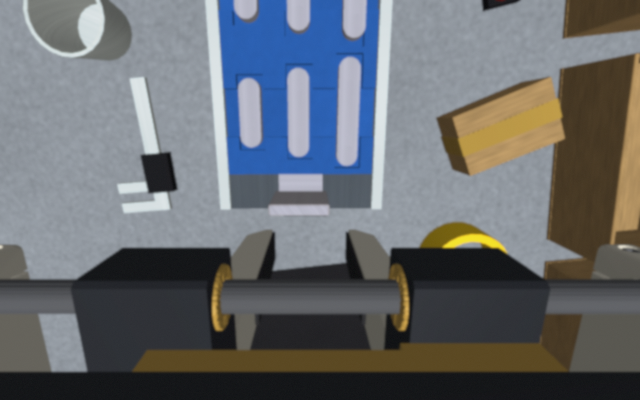

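The wrist view shows all six keys in their slots: a-row centres at (250,112), (298,112) and (348,111), b-row ends at the top, and the mat strip is empty. Next I'll turn for the handle.

Emit:
move_arm:
  moves: [0,0,0,0,0,-8.2,0.4,0,0,0,0,0,-8.2,0.4,0,0,0,0,0,-8.2,0.4,0,0,0,0,0,-8.2,0.4,0,0,0,0,0,-8.2,0.4,0,0,0,0,0,-8.2,0.4,0,0,0,0,0,-8.2,0.4,0,0,0,0,0,-8.2,0.4,0,0,0,0,0,-8.2,0.4,0,0,0,0,0,-8.1,0.4,0,0,0,0,0,-8,0.4,0,0,0,0,0,0,0.4]

```text
time_s: 45.55
tool_pos: [0.5605, -0.043, 0.2109]
eef_rot: [3.141, -0.002, 3.036]
force: [0.6, -0.6, 0.4]
opening: 0.398
grip_force: 0.0
```

Run:
```python
from h import *
plan(.547,-.0615,.12,174)
```

```text
at [ 0.5605 -0.043   0.2109] 174.0 turn z -0.05 shift cm [ 1.15 -1.98  9.09] rows 2
```

Emit:
move_arm:
  moves: [0.6,-1,3,0,0,0,0.4,0.55,-1,3,0,0,0,0.4,0,0,3,0,0,0,0.4,0,0,0,0,0,0,0.4,0,0,0,0,0,0,0.4,0,0,0,0,0,0,0.4]

```text
time_s: 46.15
tool_pos: [0.5483, -0.0624, 0.1233]
eef_rot: [3.141, 0.003, 3.034]
force: [-0.3, 0.2, 0.1]
opening: 0.398
grip_force: 0.0
```

Run:
```python
from h import *
plan(.547,-.0615,.05,174); look([.547,-.0615],0,zs=.075)
```

```text
at [ 0.5483 -0.0624  0.1233] 173.9 turn z -0.14 shift cm [0.14 0.08 7.33] rows 2
[320. 207.] [ 0.5457 -0.0542] L 64 W 27 yaw 174.0
[372.  91.] [0.5091 0.0034] L 293 W 178 yaw 83.8
[422. 197.] [0.5421 0.0145] L 74 W 19 yaw 83.8
tool yaw 173.9 [ 0.5483 -0.0624  0.1233] [3.141e+00 3.000e-03]
```

Emit:
move_arm:
  moves: [0,0,2.5,0,0,0,0.4,0,0,2.5,0,0,0,0.4,0,0,2.2,0,0,0,0.4,0,0,0,0,0,0,0.4,0,0,0,0,0,0,0.05,0,0,0,0,0,0,0.05,0,0,0,0,0,0,0.05,0,0,0,0,0,0,0.05,0,0,0,0,0,0,0.05,0,0,0,0,0,0,0.05]

```text
time_s: 47.2
tool_pos: [0.548, -0.0619, 0.0513]
eef_rot: [3.14, 0.003, 3.036]
force: [-1.5, 2.4, 5.9]
opening: 0.122
grip_force: 40.0
```

Emit:
move_arm:
  moves: [0,0.4,0,0,0,0,0.05,0,0.8,0,0,0,0,0.05,0,1.2,0,0,0,0,0.05,0,1.4,0,0,0,0,0.05,0,1.4,0,0,0,0,0.05,0,1.4,0,0,0,0,0.05,0,1.4,0,0,0,0,0.05,0,1.4,0,0,0,0,0.05,0,1.4,0,0,0,0,0.05,0,1.4,0,0,0,0,0.05,0,1.4,0,0,0,0,0.05,0,1.4,0,0,0,0,0.05]

```text
time_s: 48.4
tool_pos: [0.5629, 0.0846, 0.0513]
eef_rot: [-3.139, 0.0, 3.033]
force: [-2.1, -2.6, 8.1]
opening: 0.123
grip_force: 40.0
```

Emit:
move_arm:
  moves: [0,1.4,0,0,0,0,0.05,0,1.4,0,0,0,0,0.05,0,1.4,0,0,0,0,0.05,0,1.4,0,0,0,0,0.05,0,1.2,0,0,0,0,0.05,0,1,0,0,0,0,0.05,0,0.8,0,0,0,0,0.05,0,0.6,0,0,0,0,0.05,0,0.4,0,0,0,0,0.05,0,0,0,0,0,0,0.05,0,0,0,0,0,0,0.05]

```text
time_s: 49.5
tool_pos: [0.5728, 0.1823, 0.0513]
eef_rot: [3.141, -0.0, 3.035]
force: [-3.4, 0.6, 7.8]
opening: 0.125
grip_force: 40.0
```

Emit:
move_arm:
  moves: [0,0.4,0,0,0,0,0.05,0,0.4,0,0,0,0,0.05,0,0.4,0,0,0,0,0.05,0,0.3,0,0,0,0,0.05,0,0.3,0,0,0,0,0.05,0,0.3,0,0,0,0,0.05,0,0,0,0,0,0,0.05,0,0,0,0,0,0,0.05]

```text
time_s: 50.3
tool_pos: [0.5743, 0.1968, 0.0513]
eef_rot: [-3.134, -0.003, 3.032]
force: [-4.2, -8.0, 10.3]
opening: 0.125
grip_force: 40.1
```

Emit:
move_arm:
  moves: [0,-0.5,0,0,0,0,0.05,0,0,0,0,0,0,0.32,0,0,0,0,0,0,0.32,0,0,0,0,0,0,0.32,0,0,0,0,0,0,0.32,0,0,-2,0,0,0,0.32,0,0,-4,0,0,0,0.32,0,0,-4,0,0,0,0.32,0,0,-4,0,0,0,0.32,3,-2,-3,0,0,0,0.32,3,-2,-1,0,0,0,0.32,0,0,0,0,0,0,0.32]

```text
time_s: 51.5
tool_pos: [0.5082, 0.1619, 0.232]
eef_rot: [-3.141, -0.0, 3.032]
force: [1.0, 0.7, 0.2]
opening: 0.322
grip_force: 0.0
```

Run:
```python
from h import *
f=bot.grab_frame("side"); cv2.imwrite("pics/s9.png",f[:,:,::-1]); f=bot.grab_frame("wrist"); cv2.imwrite("pics/w9.png",f[:,:,::-1]);s=bot.observe();C=cam("wrist",s)
h=np.array([.563,.092])+.105*v; print("expected handle px home:",proj(C,[*h,.075]))
for b in bars(f[:275],C,.075,amin=100): print(b[0].round(),b[1].round(4),np.round(b[2:],1))
a=cv2.resize(cv2.imread("pics/s9.png")[50:190,230:370],None,fx=4,fy=4,interpolation=cv2.INTER_CUBIC); cv2.imwrite("pics/s9c.png",a)
```

```text
expected handle px home: [[347.09981943 240.80160697]]
[528. 264.] [0.6225 0.3882] [75.9 22.5 83.8]
[520. 224.] [0.5753 0.3776] [83.1 21.  83.8]
[354. 218.] [0.5499 0.2037] [34.1 23.6 -5.7]
[526. 183.] [0.5317 0.3823] [66.  19.7 83.8]
[346. 123.] [0.4787 0.198 ] [644.5 267.4  83.8]
```

View pics/s9c.png

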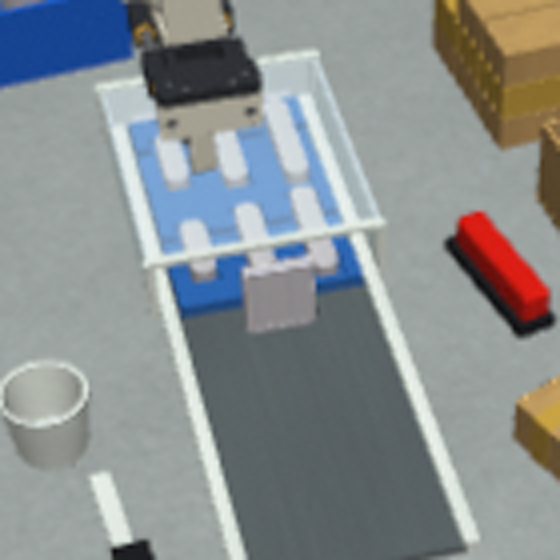

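View pics/w9.png

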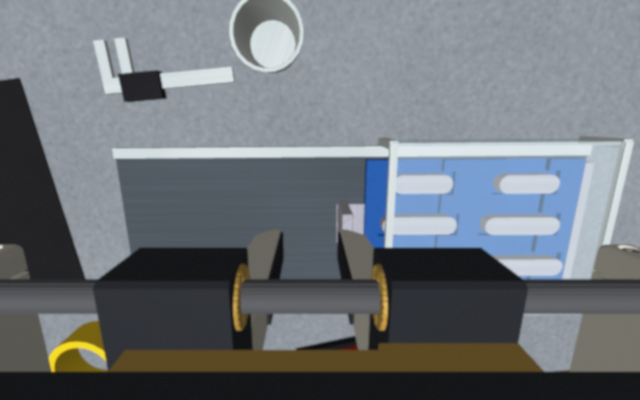

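The tray looks home, with all six keys in two rows under the cover and the handle just outside the mouth. The handle column (about 338–347) is ambiguous because the arm was settling, so I'll measure again at rest.

Emit:
move_arm:
  moves: [0,0,0,0,0,0,0.32,2.5,0,0,0,0,0,0.32,2.5,0,0,0,0,0,0.32,0,0,0,0,0,0,0.32,0,0,0,0,0,0,0.32,0,0,0,0,0,0,0.32]

```text
time_s: 52.2
tool_pos: [0.4626, 0.1698, 0.2297]
eef_rot: [-3.141, 0.001, 3.034]
force: [0.4, 0.4, 0.7]
opening: 0.321
grip_force: 0.0
```

Run:
```python
from h import *
s=bot.observe();f=bot.grab_frame("wrist");C=cam("wrist",s);print(s["tool_pos"],s["joint_velocities"].round(3))
h=np.array([.563,.092])+.105*v; P=np.array([h-.02*u,h,h+.02*u]); q=proj(C,np.c_[P,[.075]*3]); print("expected",q.round(1))
x,y=q[1].astype(int); print(x,y)
cv2.imwrite("pics/w10.png",cv2.resize(f[120:280,280:480,::-1],None,fx=3.5,fy=3.5,interpolation=cv2.INTER_CUBIC))
for b in bars(f[:275],C,.029,amin=100): print(b[0].round(),b[1].round(4),np.round(b[2:],1),min((round(1000*np.hypot(*(b[1]-w-.26*v)),1),k) for k,w in slot.items()))
```

```text
[0.46264116 0.16978938 0.22969477] [ 0.005 -0.001  0.003  0.001 -0.002  0.004 -0.003]
expected [[346.4 265.8]
 [345.9 282.5]
 [345.5 298.7]]
345 282
[520. 259.] [0.5934 0.4138] [81.6 26.8 83.8] (np.float64(4.0), '90b')
[520. 222.] [0.5418 0.4123] [76.  25.1 82.1] (np.float64(6.1), '70b')
[341. 129.] [0.4345 0.2012] [745.7 305.1  83.8] (np.float64(134.8), '70a')
```

View pics/w10.png

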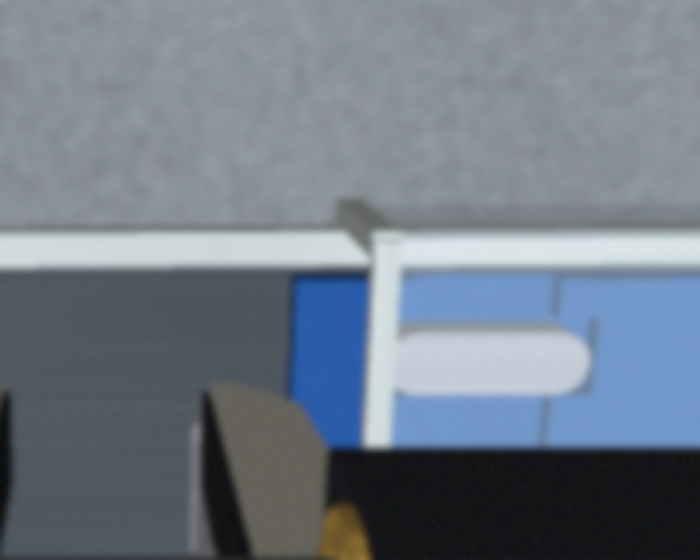

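The handle's outer face is at crop column 192–205, partly behind a finger, and the tray's near edge is at crop column 292. I'll check the travel by comparing that edge with its position when drawn out.

Run:
```python
from h import *
K=bot.camera_info("wrist")["intrinsics"];C2=(K,np.load("w2.npy"));C=cam("wrist")
for z in (.015,.022):
    a=plane(C2,(232+100/3,530/3),z)[0,:2]; b=plane(C,(280+292/3.5,120+350/3.5),z)[0,:2]; print(z,"travel",((b-a)@v).round(4))
print(plane(C,(280+193/3.5,120+480/3.5),.022)[0,:2]@v-np.array([.563,.092])@v, "outer face foot, want ~.099")
t=bot.grab_frame("top")
for b in bars(t,cam("top"),.017,hull=[(338,152),(438,152),(438,254),(338,254)]): print("left on mat",b[0])
```

```text
0.015 travel 0.2607
0.022 travel 0.2583
0.09683508463978763 outer face foot, want ~.099
```

```bash
python3 -c "
from bench import bot
print(bot.finish_job())"
```

```text
the job is handed in; nothing more can be done
None
```

All six keys are in slots of their own length rows, the tray is pushed fully home under the cover (about 0.26 m of travel measured), the handle is released, and the job is handed in; no verdict came back.

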